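Load the measuring tray and start the run

ROBOT

A 6-joint arm with a two-finger parallel gripper is mounted at the origin on the work surface. World frame = base frame: x ahead of the robot, y to its left, z up, the work surface at z = 0. Lengths are in m, angles in rad, forces in N, time in s.
With the tool pointing down it reaches from about 0.35 to 0.975 m from the base axis. Payload 4.9 kg.
Tool frame: the origin (TCP) lies at the very end of the fingers, on their centre line; the grasp point (between the pads) lies 19 mm behind it; z points along the fingers, y is the line along which they close (so a half turn about z gives the same grasp; the last joint's range is limited). The gripper opens to 85 mm and grips with 20 to 120 N. Pads are 22 mm wide; open, the fingers measure 114 mm over their backs; the gripper's body (76 mm by 85 mm) begins 54 mm behind the grasp point. The pads swing forward as they close: fully open they stand 13 mm farther back than shut.
Start: joints at [1.15, 0.053, 1.613, -0, 1.476, -0.119], TCP at [0.186, 0.597, 0.231] pointing down, gripper open.
Joint ranges: [-3.01, 3.01], [-1.01, 2.22], [0.06, 2.58], [-1.02, 4.17], [0.09, 2.62], [-3.14, 3.14]. Speed limits (rad/s): [2.57, 2.57, 3.14, 3.14, 3.14, 3.14].

INTERFACE

Orientations are given as a unit quaternion [w, x, y, z].
In Python, from plant import manip gives the robot as it stands.
- The arm moves only by the tool move_arm, never from a script. Its argument "plan" is a list that holds one entry, the list of rows, each a list of 7 numbers: the shift along the tool's x, y, z as a fraction of full scale, then the turn, a rotation vector about the tool's x, y, z as a fraction of full scale, then the closure, from 0 (fully open) to 1 (shut). In form: [[[dx, dy, dz, wx, wy, wz, fingers], ...]]. A call has exactly 10 rows; each row shifts and turns the commanded pose from where the row before left it, along the tool's axes as they then stand; what a row does not reach is not made up. Full scale, the value 1, is 0.12 m for a shift and 0.15 rad for a turn. A row lasts 1/8 s, in which the tool goes at most 62.5 mm and 10.7 degrees, less where a joint would pass 70% of its speed; a pose out of reach is approached as far as the arm can. A call with a number of a shift or a turn outside -1 to 1 is refused whole. A call with a gripper value outside its range is refused whole. The fingers move at their own pace and stop on an object; the grip force is fixed at half the most. Time passes only in rows, so rows that do not move let the fingers close, or fill a call up. It gives the time, the measured TCP pose, the force, the opening and the grip force at its end, in the units of the state.
- manip.state(): the state, without advancing time (a new reading comes with each control period).
- manip.grab_frame(name): name is "scene" or "top" or "wrist"; returns a dict with "pixels" (480x640x3 uint8, blue, green, red), "depth" (480x640 float32, m along the optical axis (not along the pixel's ray), 0 where there is no reading), "vfov" (degrees; the focal length in pixels is half the picture's height over the tangent of half this angle, whatever the lens; pixels are square), "cx", "cy" (the principal point, pixels), "view" (4x4, takes a point from world to camera coordinates). Camera axes: x right, y down, z forward; pixel columns grow to the right and rows downward; lengths in m; the calibration is good to about 2 mm. A picture is of the moment at which its call begins.
- manip.job_done(): hands the job in; it is judged then, once.
The state is a dict: "time": time; "joint_pos": joint angles; "joint_vel": joint speeds; "joint_efforts": joint torques, N m; "tool_pos": TCP position; "tool_rot": TCP orientation; "contact_force": force on the tool from outside, world axes, zero at the start; "ft_torque": the same for the moment, N m; "gripper_width": opening from 0.0 (shut) to 1.0 (fully open); "grasp_force": force on a finger pad.
Only numpy, scipy, OpenCV 4.12 (cv2) and the standard library are available. Lean on these libraries where they do the work, as an engineer would, in place of code of your own. Each camera call takes 0.05 s, during which the arm holds its last target. There are 200 camera calls.

TASK

Nest the four aluminium brackets in the measuring tray, each lying flat and fully home, flush with the rim: they interlock, and only one arrangement fits. On the code reader's stand, turn every sample can there so that its mark squarely faces the reader's window, standing upright on the stand. Only when all of that is done, press the green start button down and let it go; leave the mouse, the caliper and the green bin alone.

Things in the scene. Friction and masses are not known exactly. Their poses are not given: they have to be found in the camera images.
- tray: fixed measuring tray, 176 mm square outside, 160 mm inside, rim 16 mm high, floor 4 mm above the table. Origin: centre of the underside; x, y along its sides. 4 x 4 cells of 40 mm, centres at -60, -20, 20, 60 mm. The brackets, lugs up, fill all cells but the block's in one way only (the bar may be turned half round), 3 mm apart; seated, they are flush with the rim
- tray_block (a point): centre of the fixed datum block that fills one cell of the tray, at (-60, -20) mm in the tray's frame, against the wall and as high as the rim (this point lies 10 mm above the table)
- bar_lug (a point): loose aluminium bracket: straight, 117 x 37 mm, cells (-1,0), (0,0), (1,0); cells of 40 mm counted along its own x and y, plate 12 mm thick, outer edges 1.5 mm inside the cells. On cell (0,0) an upright grip lug, 30 mm along y, 12 mm thick along x, from 12 to 60 mm above the underside. This point: the lug's centre, 36 mm above the underside; z up
- angle_lug (a point): loose aluminium bracket: L shape, 77 x 77 mm, cells (0,0), (1,0), (0,1); cells of 40 mm counted along its own x and y, plate 12 mm thick, outer edges 1.5 mm inside the cells. On cell (0,0) an upright grip lug, 30 mm along x, 12 mm thick along y, from 12 to 60 mm above the underside. This point: the lug's centre, 36 mm above the underside; z up
- tee_lug (a point): loose aluminium bracket: T shape, 117 x 77 mm, cells (-1,0), (0,0), (1,0), (0,1); cells of 40 mm counted along its own x and y, plate 12 mm thick, outer edges 1.5 mm inside the cells. On cell (0,0) an upright grip lug, 30 mm along x, 12 mm thick along y, from 12 to 60 mm above the underside. This point: the lug's centre, 36 mm above the underside; z up
- channel_lug (a point): loose aluminium bracket: U shape, 77 x 117 mm, cells (0,-1), (0,0), (0,1), (1,-1), (1,1); cells of 40 mm counted along its own x and y, plate 12 mm thick, outer edges 1.5 mm inside the cells. On cell (0,0) an upright grip lug, 30 mm along y, 12 mm thick along x, from 12 to 60 mm above the underside. This point: the lug's centre, 36 mm above the underside; z up
- reader: fixed code reader: white block 60 x 280 x 85 mm high with a long dark window in one face, before it a steel stand plate 150 mm deep, 290 mm wide, 3 mm thick. Origin: middle of the window face at table height; x points out of the window over the stand, y along the window, z up
- start (a joint): start button: 0 released, 0.006 m fully down (about 5 N), pressed beyond 0.004 m; springs back
- start_top (a point): centre of the top of the green start button, 32 mm across, on a small fixed white housing; pressed straight down
- can0_mid (a point): loose sample can (may be absent): upright grey cylinder 44 mm across, 80 mm high, 0.2 kg, on the reader's stand. This point: its centre, 40 mm above the foot; x points to the marked side, z up. The mark is a dark code plate 22 mm wide, 10 to 40 mm above the foot; a dark bar on the lid runs from the middle towards the mark
- can0_mark (a point): middle of can 0's code plate, 22 mm from the can's axis, 25 mm above its foot (may be absent)
- can1_mid (a point): loose sample can (may be absent): upright grey cylinder 44 mm across, 80 mm high, 0.2 kg, on the reader's stand. This point: its centre, 40 mm above the foot; x points to the marked side, z up. The mark is a dark code plate 22 mm wide, 10 to 40 mm above the foot; a dark bar on the lid runs from the middle towards the mark
- can1_mark (a point): middle of can 1's code plate, 22 mm from the can's axis, 25 mm above its foot (may be absent)
- can2_mid (a point): loose sample can (may be absent): upright grey cylinder 44 mm across, 80 mm high, 0.2 kg, on the reader's stand. This point: its centre, 40 mm above the foot; x points to the marked side, z up. The mark is a dark code plate 22 mm wide, 10 to 40 mm above the foot; a dark bar on the lid runs from the middle towards the mark
- can2_mark (a point): middle of can 2's code plate, 22 mm from the can's axis, 25 mm above its foot (may be absent)
- mouse: bystander, to be left alone: computer mouse, 100 x 58 x 31 mm; origin on its underside
- caliper: bystander, to be left alone: digital caliper lying flat, 200 mm long; origin on its underside
- scrapbin: bystander, to be left alone: open green plastic bin, 100 x 140 x 50 mm; origin on its underside
Things that resemble listed ones, but are neither listed nor needed, are in the scene too. Leave any blue, orange or pink look-alike of the part that bears angle_lug alone.

How it is judged:
By the outcome, as a careful person would: the job done as asked, in the order asked, and still so for the second after the job is handed in, with the robot touching nothing.
Of can0, can1, can2 only 2 to 3 are there at a start; the rules pass over those that are not, and their reading is None.
At some moment in a run one of bar, angle, tee, channel may be knocked a few centimetres aside while the robot is not near it.
Once in a run the grip may slacken for a moment while it holds something.
It also fails if it takes over 208 s, if anything falls off the work surface, if the arm or the gripper's body presses on something with over 40 N, if the wrist force passes 120 N, or if a joint passes its speed limit or range.

## Working session

There is one attempt and no reset: what is moved stays moved. The work goes in short steps, Python scripts to look and compute and a tool call to move; the robot and the scene stay as the last step left them, time stands still between calls to the robot, and variables do not carry over. Pictures are saved under pics/ and viewed, at most 14 in all, crops included, and the job is handed in when it is done.

Besides the shell and the picture viewer there is one more tool, called after ">>>" as name(argument=value, ...) on one line, values as JSON. move_arm: Moves the arm, as the interface text tells. Its arguments: {"type":"object","properties":{"plan":{"type":"array"}},"required":["plan"]}

```bash
ls; mkdir -p pics
cat > h.py <<'E'
import numpy as np, cv2
from plant import manip
from scipy.spatial.transform import Rotation as R
def grab(n):
    f=manip.grab_frame(n); np.savez(f'/tmp/{n}.npz',**{k:np.asarray(v) for k,v in f.items()}); return f
def load(n): return dict(np.load(f'/tmp/{n}.npz'))
def foc(f): return 240/np.tan(np.radians(float(f['vfov']))/2)
def cloud(f):
    d=f['depth']; F=foc(f); v,u=np.mgrid[0:480,0:640]
    c=np.stack([(u-f['cx'])/F*d,(v-f['cy'])/F*d,d,np.ones_like(d)],-1)
    return (c@np.linalg.inv(f['view']).T)[...,:3]
def atz(f,u,v,z):
    F=foc(f); V=np.linalg.inv(f['view']); o=V[:3,3]; r=V[:3,:3]@np.array([(u-f['cx'])/F,(v-f['cy'])/F,1.])
    return o+r*(z-o[2])/r[2]
def proj(f,p):
    c=f['view'][:3,:3]@np.array(p)+f['view'][:3,3]; F=foc(f); return f['cx']+F*c[0]/c[2],f['cy']+F*c[1]/c[2]
def st():
    s=manip.state(); q=s['tool_rot']; r=R.from_quat([q[1],q[2],q[3],q[0]]); return s,np.array(s['tool_pos']),r
E
python3 - <<'E'
from h import *
for n in('scene','top','wrist'):
    f=grab(n); cv2.imwrite(f'pics/{n}0.png',f['pixels']); print(n,f['vfov'],f['cx'],f['cy'],np.round(np.linalg.inv(f['view']),3).tolist())
s,p,r=st(); print(s, r.as_matrix().round(3))
E
```

```text
pics
scene 51.11826999374915 323.8128120586281 246.47645355209406 [[0.453, 0.711, -0.538, 1.21], [0.892, -0.367, 0.265, -0.279], [-0.009, -0.6, -0.8, 1.05], [0.0, 0.0, 0.0, 1.0]]
top 57.58569110346586 323.00242121289483 239.85341979362315 [[-0.04, -0.977, 0.21, 0.363], [-0.999, 0.04, -0.004, 0.084], [-0.005, -0.21, -0.978, 0.977], [0.0, 0.0, 0.0, 1.0]]
wrist 66.10255851145965 317.1343294403992 241.749240493585 [[0.297, 0.907, 0.3, 0.109], [0.955, -0.281, -0.096, 0.622], [-0.002, 0.315, -0.949, 0.373], [0.0, 0.0, 0.0, 1.0]]
{'time': 0.15, 'joint_pos': array([ 1.14999302e+00,  5.31986192e-02,  1.61399006e+00,  3.09911545e-05,
        1.47596626e+00, -1.18981303e-01]), 'joint_vel': array([ 8.14771113e-05, -2.68352814e-03, -3.99702781e-03, -6.70510820e-04,
        6.54713706e-04, -5.22596392e-04]), 'joint_efforts': array([ 1.45398503e-04, -3.94242775e+01, -3.70720768e+01, -1.50957176e-04,
        4.60561219e-03,  2.24888788e-05]), 'tool_pos': array([0.18557015, 0.59631219, 0.23034267]), 'tool_rot': array([-2.23140036e-04,  1.50340257e-01,  9.88634005e-01, -7.48750116e-04]), 'contact_force': array([ 0.54978804,  0.68392296, -0.45282865]), 'ft_torque': array([ 0.06947098, -0.01083864,  0.04114049]), 'grasp_force': 0.0, 'gripper_width': 0.9961697275973586} [[-0.955  0.297 -0.001]
 [ 0.297  0.955 -0.001]
 [ 0.    -0.002 -1.   ]]
```

View pics/top0.png

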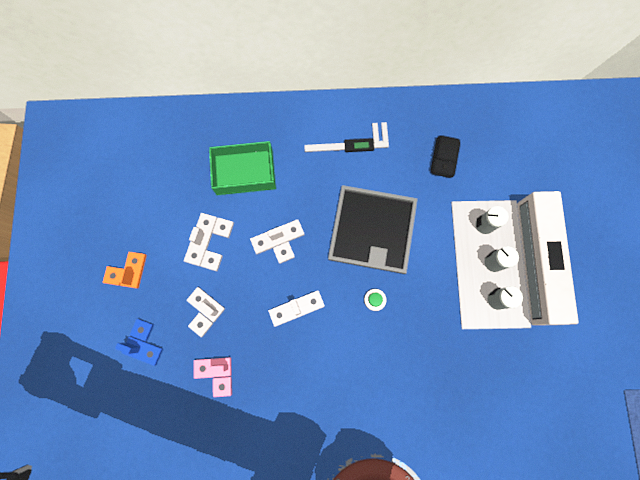

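View pics/scene0.png

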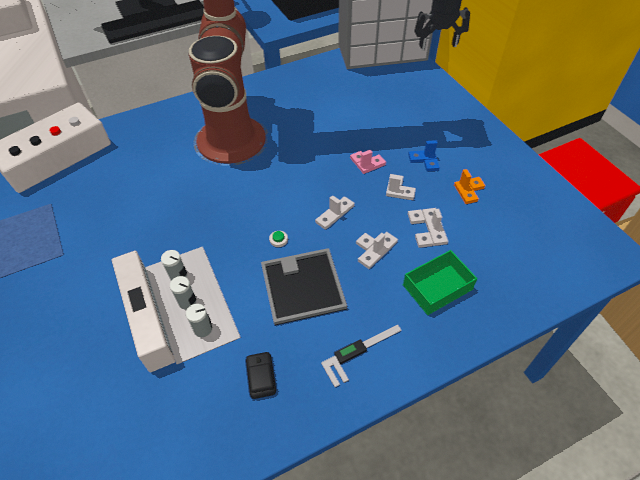

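The candidates in top0 are:
- **Angle:** grey L at (205,312). The look-alikes are pink (213,372), blue (140,343) and orange (127,272).
- **Other brackets:** bar (297,307), tee (278,240), channel (208,242).
- **Rest of the scene:** tray (373,229) with its block at (379,257), start button (375,299), and three cans with lids near (490,217), (503,257) and (508,297).

By the description, the grey L is the angle.

```bash
cat > fit.py <<'E'
from h import *
from scipy.optimize import minimize
SH={'bar':[(-1,0),(0,0),(1,0)],'angle':[(0,0),(1,0),(0,1)],'tee':[(-1,0),(0,0),(1,0),(0,1)],'channel':[(0,-1),(0,0),(0,1),(1,-1),(1,1)]}
LUG={'bar':(12,30),'angle':(30,12),'tee':(30,12),'channel':(12,30)}
def rects(sh):
    s=set(sh);out=[]
    for c in sh:
        x0,x1,y0,y1=c[0]*40-18.5,c[0]*40+18.5,c[1]*40-18.5,c[1]*40+18.5
        if (c[0]+1,c[1]) in s: x1+=3
        if (c[0],c[1]+1) in s: y1+=3
        out.append((x0,x1,y0,y1))
    return out
def sdf(P,rs): # approx signed distance (mm), negative inside
    d=[np.maximum(np.maximum(a-P[:,0],P[:,0]-b),np.maximum(c-P[:,1],P[:,1]-e)) for a,b,c,e in rs]
    return np.min(d,0)
def model_pts(name,st=2.0):
    g=np.arange(-80,81,st);X,Y=np.meshgrid(g,g);P=np.c_[X.ravel(),Y.ravel()]
    return P
def fit(f,name,c0,rad=.10,verbose=True):
    """plate-top mask in ortho image at z=.012, fit x,y,yaw"""
    C=cloud(f);pix=f['pixels'].astype(int)
    b,g,r=pix[...,0],pix[...,1],pix[...,2]
    grey=(np.abs(b-r)<40)&(np.abs(g-r)<25)&(r>60)
    near=np.hypot(C[...,0]-c0[0],C[...,1]-c0[1])<rad
    m=grey&near&(C[...,2]>.004)&(C[...,2]<.07)
    v,u=np.nonzero(m)
    # silhouette score: render plate prism + lug into image and compare with mask
    def corners(t):
        x,y,a=t; return np.array([x,y]),np.array([[np.cos(a),-np.sin(a)],[np.sin(a),np.cos(a)]])
    S=4
    u0,u1,v0,v1=u.min()-6,u.max()+7,v.min()-6,v.max()+7
    M=cv2.resize(m[v0:v1,u0:u1].astype(np.float32),None,fx=S,fy=S,interpolation=cv2.INTER_LINEAR)
    # soft mask
    M=cv2.GaussianBlur(M,(0,0),2)
    V=f['view'];F=foc(f)
    def render(t):
        o,A=corners(t);I=np.zeros(M.shape,np.uint8)
        def put(rc,z0,z1):
            a,b_,c,e=rc
            q=np.array([[a,c],[b_,c],[b_,e],[a,e]])/1000@A.T+o
            q3=np.r_[np.c_[q,np.full(4,z0)],np.c_[q,np.full(4,z1)]]
            cc=q3@V[:3,:3].T+V[:3,3]; uv=np.c_[f['cx']+F*cc[:,0]/cc[:,2],f['cy']+F*cc[:,1]/cc[:,2]]
            uv=(uv-[u0,v0]+.5)*S-.5
            h=cv2.convexHull(uv.astype(np.float32))
            cv2.fillConvexPoly(I,np.round(h*16).astype(np.int32),1,shift=4)
        for rc in rects(SH[name]): put(rc,0,.012)
        l=LUG[name]; put((-l[0]/2,l[0]/2,-l[1]/2,l[1]/2),.012,.06)
        return cv2.GaussianBlur(I.astype(np.float32),(0,0),2)
    cost=lambda t:float(((render(t)-M)**2).sum())/(S*S)
    cen=np.array([C[...,0][m].mean(),C[...,1][m].mean()])
    best=None
    com=np.mean(SH[name],0)*.04
    for a in np.arange(-np.pi,np.pi,np.pi/12 ):
        A=np.array([[np.cos(a),-np.sin(a)],[np.sin(a),np.cos(a)]])
        t=np.r_[cen-A@com,a]; c=cost(t)
        if best is None or c<best[0]: best=(c,t)
    t=best[1]
    for s in(.01,.003):
        sim=np.array([t]+[t+d for d in np.diag([s,s,s*8])])
        q=minimize(cost,t,method='Nelder-Mead',options=dict(initial_simplex=sim,xatol=1e-5,fatol=1e-3)); t=q.x
    if verbose: print(name,'xy',t[:2].round(4),'yaw',round(float(t[2]),3),'cost',round(q.fun,1),'area',int(m.sum()))
    return t
E
cat > solve.py <<'E'
from fit import SH
import itertools
def rot(c,k):
    for _ in range(k): c=(-c[1],c[0])
    return c
cells={(i,j) for i in range(4) for j in range(4)}-{(0,1)}
def rec(names,free,acc):
    if not names: print(acc); return
    n=names[0]
    for k in range(2 if n=='bar' else 4):
        for o in itertools.product(range(4),range(4)):
            s={(o[0]+rot(c,k)[0],o[1]+rot(c,k)[1]) for c in SH[n]}
            if s<=free: rec(names[1:],free-s,acc+[(n,'yaw',90*k,'at',o[0]*40-60,o[1]*40-60)])
rec(['channel','tee','bar','angle'],cells,[])
E
python3 solve.py
python3 - <<'E'
from fit import *
f=load('top'); C=cloud(f)
for n,u,v in(('bar',297,307),('angle',205,312),('tee',278,240),('channel',208,242)):
    p=atz(f,u,v,.012); fit(f,n,p)
# tray rim: points at z~.016
for n,u,v in(('tray',373,229),('blk',379,257),('btn',375,299)): print(n,atz(f,u,v,.016).round(3),C[v,u].round(3))
tc=atz(f,373,229,.016)
pix=f['pixels'].astype(int); sat=pix.max(2)-pix.min(2)
m=(sat<40)&(np.hypot(C[...,0]-tc[0],C[...,1]-tc[1])<.14)&(C[...,2]<.03)
m=cv2.morphologyEx(m.astype(np.uint8),cv2.MORPH_OPEN,np.ones((3,3)))
P=np.array([atz(f,u,v,.016)[:2] for v,u in np.argwhere(m)],np.float32)
print('tray rect',cv2.minAreaRect(P))
m=(C[...,2]>.065)&(C[...,2]<.1)&(C[...,1]<-.15)
for i in range(3):
    u,v=[(490,217),(503,257),(508,297)][i]; print('can',C[v-3:v+4,u-3:u+4].reshape(-1,3).mean(0).round(3))
I=cv2.resize(f['pixels'][180:350,180:440],None,fx=3,fy=3,interpolation=cv2.INTER_CUBIC); 
cv2.imwrite('pics/crop1.png',I)
I=cv2.resize(f['pixels'][185:335,440:590],None,fx=4,fy=4,interpolation=cv2.INTER_CUBIC); cv2.imwrite('pics/crop2.png',I)
E
```

```text
[('channel', 'yaw', 180, 'at', -20, -20), ('tee', 'yaw', 90, 'at', 60, 20), ('bar', 'yaw', 0, 'at', -20, 60), ('angle', 'yaw', 0, 'at', 20, -60)]
bar xy [0.4214 0.1447] yaw -1.227 cost 5.3 area 921
angle xy [0.4252 0.3299] yaw 0.879 cost 32.1 area 945
tee xy [0.5849 0.1845] yaw 1.93 cost 13.4 area 1134
channel xy [0.5858 0.359 ] yaw -1.896 cost 26.0 area 1469
tray [ 0.59  -0.033  0.016] [ 0.593 -0.035  0.003]
blk [ 0.525 -0.043  0.016] [ 0.525 -0.043  0.016]
btn [ 0.433 -0.028  0.016] [ 0.432 -0.027  0.02 ]
tray rect ((0.5664083957672119, -0.026924677193164825), (0.1769118756055832, 0.22947575151920319), 77.06741333007812)
can [ 0.59  -0.274  0.081]
can [ 0.503 -0.291  0.082]
can [ 0.421 -0.29   0.083]
```

View pics/crop1.png

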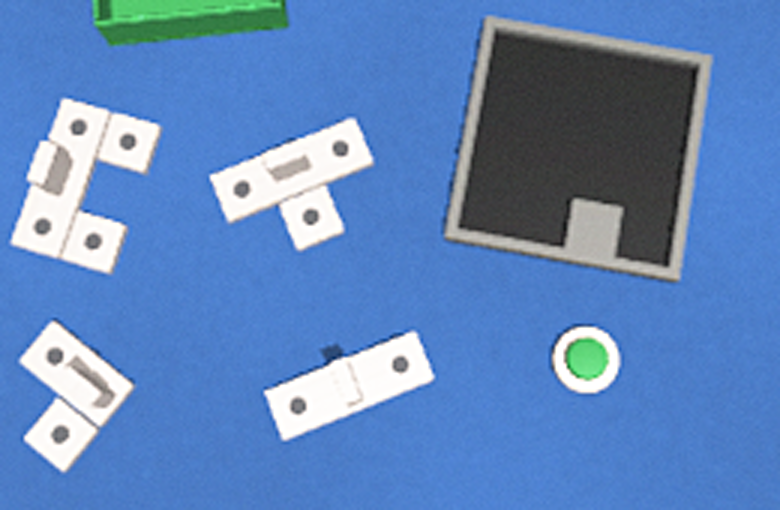

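View pics/crop2.png

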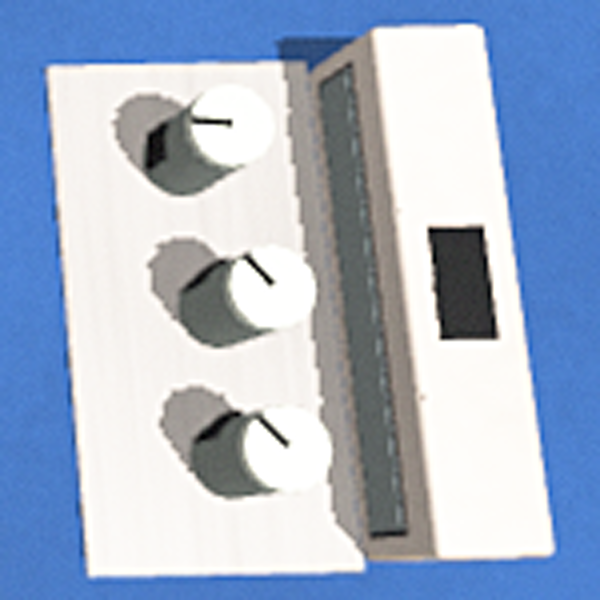

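crop1 shows the grey L with its lug cell at crop (95,385), tee lug (288,168), channel lug (52,167), bar lug (345,383) and the tray block at (597,230). In crop2 the three lids' bars point away from the window, ending near (192,121), (247,257) and (262,418). I'll set up a move helper and go to a hover for a sharper wrist view.

```bash
cat >> h.py <<'E'
def go(x,y,z,phi=None):
    """totals in move units: turn wz first (with dz), then dx,dy in the turned frame"""
    s,p,r=st(); M=r.as_matrix(); cur=np.arctan2(M[1,1],M[0,1]); j=s['joint_pos']
    if phi is None: phi=cur
    best=None
    for k in(-2,-1,0,1,2):
        d=phi+k*np.pi-cur            # world yaw change
        j1=np.arctan2(y,x); j6=j[5]-d+(j1-j[0])
        if abs(j6)<3.0 and (best is None or abs(d)<abs(best[0])): best=(d,j6)
    d=best[0]; a=cur+d
    ya=np.array([np.cos(a),np.sin(a)]); xa=np.array([-np.sin(a),np.cos(a)])
    D=np.array([x,y])-p[:2]; xd=np.array([x,y])
    tilt=r.inv().apply([0,0,-1])  # desired z in tool
    print(f't={s["time"]:.1f} now {p.round(4)} phi {cur:.3f} | wz {-d/.15:.2f} dx {D@xa/.12:.3f} dy {D@ya/.12:.3f} dz {(p[2]-z)/.12:.3f} j6end {best[1]:.2f} | tiltfix wx {-tilt[1]/.15:.3f} wy {tilt[0]/.15:.3f} | w {s["gripper_width"]:.3f} F {np.round(s["contact_force"],1)} g {s["grasp_force"]:.0f}')
E
python3 - <<'E'
from h import *
go(.5,.14,.33)
f=load('top');C=cloud(f);pix=f['pixels'].astype(int);sat=pix.max(2)-pix.min(2)
m=((sat<40)).astype(np.uint8); n,l=cv2.connectedComponents(m)
k=l[229,373]; P=np.array([atz(f,u,v,.016)[:2] for v,u in np.argwhere(l==k)],np.float32); print('tray',cv2.minAreaRect(P))
k=l[270,480]; mm=(l==k)&(C[...,2]<.012); P=np.array([C[v,u][:2] for v,u in np.argwhere(mm)],np.float32); print('stand',cv2.minAreaRect(P))
mm=(C[...,2]>.078)&(C[...,2]<.095)&(C[...,1]<-.33); P=np.array([C[v,u][:2] for v,u in np.argwhere(mm)],np.float32); print('reader top',cv2.minAreaRect(P),len(P))
E
```

```text
t=0.1 now [0.1856 0.5963 0.2303] phi 1.269 | wz -0.00 dx -3.632 dy -2.852 dz -0.830 j6end -1.00 | tiltfix wx -0.010 wy -0.001 | w 0.996 F [ 0.5  0.7 -0.5] g 0
tray ((0.5915483832359314, -0.03269755095243454), (0.1769118756055832, 0.1778872013092041), 77.06741333007812)
stand ((0.5066428184509277, -0.3278888761997223), (0.2972853183746338, 0.23620842397212982), 1.9032012224197388)
reader top ((0.5037269592285156, -0.3973006010055542), (0.06216621771454811, 0.27945277094841003), 88.86114501953125) 3944
```

>>> move_arm(plan=[[[-0.33, -0.26, -0.083, 0, 0, 0, 0], [-0.33, -0.26, -0.083, 0, 0, 0, 0], [-0.33, -0.26, -0.083, 0, 0, 0, 0], [-0.33, -0.26, -0.083, 0, 0, 0, 0], [-0.33, -0.26, -0.083, 0, 0, 0, 0], [-0.33, -0.26, -0.083, 0, 0, 0, 0], [-0.33, -0.26, -0.083, 0, 0, 0, 0], [-0.33, -0.26, -0.083, 0, 0, 0, 0], [-0.33, -0.26, -0.083, 0, 0, 0, 0], [-0.33, -0.26, -0.083, 0, 0, 0, 0]]])

```text
time: 1.4
tool_pos: [0.4717, 0.1796, 0.331]
tool_rot: [-0.0, 0.15, 0.989, 0.0]
contact_force: [0.5, 0.9, 1.1]
gripper_width: 1.003
grasp_force: 0.0
```

>>> move_arm(plan=[[[-0.33, -0.25, 0, 0, 0, 0, 0], [0, 0, 0, 0, 0, 0, 0], [0, 0, 0, 0, 0, 0, 0], [0, 0, 0, 0, 0, 0, 0], [0, 0, 0, 0, 0, 0, 0], [0, 0, 0, 0, 0, 0, 0], [0, 0, 0, 0, 0, 0, 0], [0, 0, 0, 0, 0, 0, 0], [0, 0, 0, 0, 0, 0, 0], [0, 0, 0, 0, 0, 0, 0]]])

```text
time: 2.65
tool_pos: [0.5, 0.1406, 0.3309]
tool_rot: [-0.0, 0.15, 0.989, -0.0]
contact_force: [0.3, 0.1, -0.2]
gripper_width: 1.0
grasp_force: 0.0
```

Run:
```python
from fit import *
f=grab('wrist'); cv2.imwrite('pics/w1.png',f['pixels']); go(.5,.14,.33)
t=load('top')
for n,u,v in(('bar',297,307),('angle',205,312),('tee',278,240),('channel',208,242)):
    try: fit(f,n,atz(t,u,v,.012))
    except Exception as e: print(n,e)
```

```text
t=2.7 now [0.5001 0.1407 0.3309] phi 1.269 | wz -0.00 dx -0.001 dy -0.005 dz 0.007 j6end -1.00 | tiltfix wx -0.000 wy -0.000 | w 1.003 F [ 0.7 -0.1  0.5] g 0
bar xy [0.42   0.1469] yaw 1.915 cost 9.1 area 3199
angle xy [0.424  0.3321] yaw 0.876 cost 163.4 area 3908
tee xy [0.5838 0.1866] yaw 1.933 cost 43.5 area 3485
channel xy [0.5848 0.3616] yaw -1.892 cost 119.1 area 5094
```

View pics/w1.png

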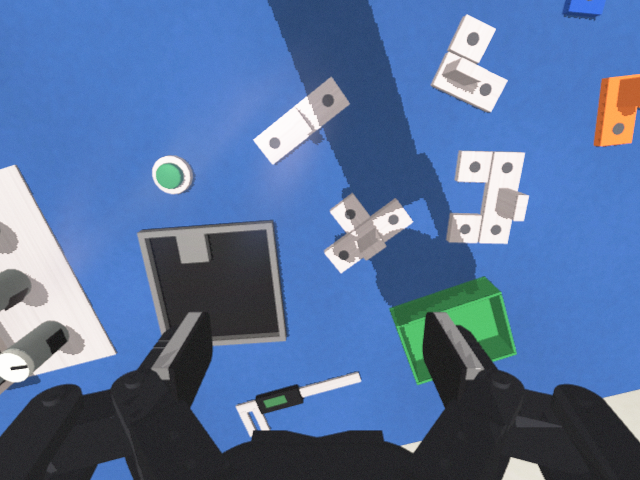

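w1 shows the bar at (300,120), angle at (468,70), tee at (365,232), channel at (490,200), and the tray spanning (138,232) to (286,341) with its block at (193,248). The fingers cover its lower edge, so I'll shift to see the tray and stand clear.

Run:
```python
s=open('fit.py').read()
s=s.replace("    v,u=np.nonzero(m)\n","    n_,l_,S_,_c=cv2.connectedComponentsWithStats(m.astype(np.uint8)); m=l_==1+np.argmax(S_[1:,4])\n    v,u=np.nonzero(m)\n")
open('fit.py','w').write(s)
from fit import *
f=load('wrist'); t=load('top')
for n,u,v in(('bar',297,307),('angle',205,312),('tee',278,240),('channel',208,242)):fit(f,n,atz(t,u,v,.012))
go(.60,-.04,.33)
```

```text
bar xy [0.42   0.1469] yaw 1.915 cost 9.1 area 3199
angle xy [0.4238 0.3322] yaw 0.872 cost 76.1 area 3802
tee xy [0.5838 0.1866] yaw 1.933 cost 43.5 area 3485
channel xy [0.5848 0.3615] yaw -1.893 cost 92.1 area 5057
t=2.7 now [0.5001 0.1407 0.3309] phi 1.269 | wz -0.00 dx -1.243 dy -1.190 dz 0.007 j6end -1.34 | tiltfix wx -0.000 wy -0.000 | w 1.003 F [ 0.7 -0.1  0.5] g 0
```

>>> move_arm(plan=[[[-0.25, -0.24, 0, 0, 0, 0, 0], [-0.25, -0.24, 0, 0, 0, 0, 0], [-0.25, -0.24, 0, 0, 0, 0, 0], [-0.25, -0.24, 0, 0, 0, 0, 0], [-0.24, -0.23, 0, 0, 0, 0, 0], [0, 0, 0, 0, 0, 0, 0], [0, 0, 0, 0, 0, 0, 0], [0, 0, 0, 0, 0, 0, 0], [0, 0, 0, 0, 0, 0, 0], [0, 0, 0, 0, 0, 0, 0]]])

```text
time: 3.95
tool_pos: [0.5995, -0.0393, 0.3311]
tool_rot: [0.0, 0.15, 0.989, 0.0]
contact_force: [-0.4, -0.5, -0.3]
gripper_width: 1.003
grasp_force: 0.0
```

Run:
```python
from fit import *
f=grab('wrist'); cv2.imwrite('pics/w2.png',f['pixels']); go(.5,.14,.33)
t=load('top')
for n,u,v in(('bar',297,307),('tee',278,240)):
    try: fit(f,n,atz(t,u,v,.012))
    except Exception as e: print(n,e)
```

```text
t=4.0 now [ 0.5995 -0.0394  0.3311] phi 1.270 | wz -0.00 dx 1.236 dy 1.182 dz 0.009 j6end -1.00 | tiltfix wx 0.000 wy 0.002 | w 0.998 F [ 0.4 -0.6  0.2] g 0
bar OpenCV(4.12.0) /io/opencv/modules/imgproc/src/resize.cpp:4208: error: (-215:Assertion failed) !ssize.empty() in function 'resize'

tee xy [0.5835 0.1868] yaw 1.928 cost 88.0 area 4699
```

View pics/w2.png

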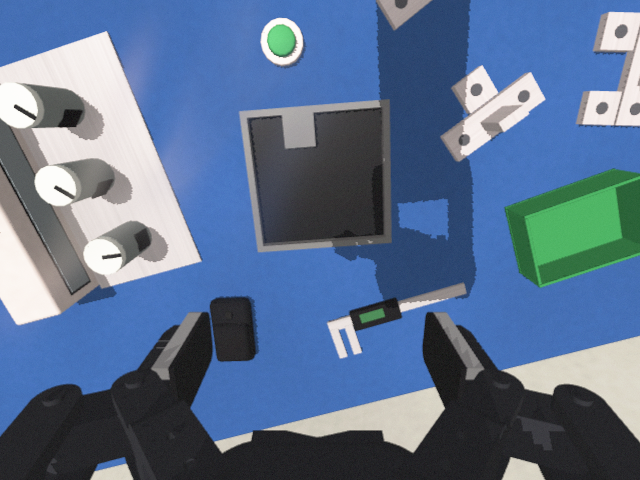

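w2 shows the tray with outer corners near (240,111), (389,101), (391,243) and (259,251) and its block at (299,128). It also shows cans with lids at (20,106), (57,186) and (104,256), and the stand's front edge running from (107,33) to (200,262). I'll fit the tray and reader.

```bash
cat > fit2.py <<'E'
from fit import *
def boxfit(f,seed,t0,L,W,H,rad):
    pix=f['pixels'].astype(int); hsv=cv2.cvtColor(f['pixels'],cv2.COLOR_BGR2HSV)
    m=((hsv[...,1]<90)|(hsv[...,0]<95)|(hsv[...,0]>125)).astype(np.uint8)
    m=cv2.morphologyEx(m,cv2.MORPH_OPEN,np.ones((3,3))); n,l=cv2.connectedComponents(m); m=(l==l[seed[1],seed[0]]).astype(np.uint8)
    m=cv2.morphologyEx(m,cv2.MORPH_CLOSE,np.ones((7,7)))
    S=4;M=cv2.GaussianBlur(cv2.resize(m.astype(np.float32),None,fx=S,fy=S),(0,0),2)
    V=f['view'];F=foc(f)
    def cost(t):
        a=t[2];A=np.array([[np.cos(a),-np.sin(a)],[np.sin(a),np.cos(a)]])
        q=np.array([[-L,-W],[L,-W],[L,W],[-L,W]])/2@A.T+t[:2]
        q3=np.r_[np.c_[q,np.zeros(4)],np.c_[q,np.full(4,H)]]; cc=q3@V[:3,:3].T+V[:3,3]
        uv=(np.c_[f['cx']+F*cc[:,0]/cc[:,2],f['cy']+F*cc[:,1]/cc[:,2]]+.5)*S-.5
        I=np.zeros(M.shape,np.uint8); cv2.fillConvexPoly(I,np.round(cv2.convexHull(uv.astype(np.float32))*16).astype(np.int32),1,shift=4)
        return float(((cv2.GaussianBlur(I.astype(np.float32),(0,0),2)-M)**2).sum())/16
    t=np.array(t0,float)
    for s in(.01,.003):
        q=minimize(cost,t,method='Nelder-Mead',options=dict(initial_simplex=np.array([t]+[t+d for d in np.diag([s,s,s*8])]),xatol=1e-5,fatol=1e-3)); t=q.x
    return t,q.fun,int(m.sum())
if __name__=='__main__':
    f=load('wrist');print('tray wrist',boxfit(f,(254,200),(.5915,-.0327,-.22),.176,.176,.016,0))
    g=load('top');print('tray top',boxfit(g,(373,229),(.5915,-.0327,-.22),.176,.176,.016,0))
    C=cloud(f); print('block',C[125:132,294:304].reshape(-1,3).mean(0).round(4),'btn',C[38:45,276:286].reshape(-1,3).mean(0).round(4))
    # stand front edge, read off + refined as points at z=.003
    e=[atz(f,u,v,.003) for u,v in((107,33),(200,262))]; d=e[1]-e[0]; print('front edge',np.round(e,4).tolist(),'len',np.hypot(*d[:2]),'yaw deg',np.degrees(np.arctan2(d[1],d[0])))
    for u,v in((20,106),(57,186),(104,256)): print('lid',C[v,u].round(4),atz(f,u,v,.083).round(4))
    I=cv2.resize(f['pixels'][60:320,0:220],None,fx=2.3,fy=2.3,interpolation=cv2.INTER_CUBIC);cv2.imwrite('pics/w2c.png',I)
    T=np.array(boxfit(f,(254,200),(.5915,-.0327,-.22),.176,.176,.016,0)[0]);np.save('/tmp/tray.npy',T)
    for n,k,x,y in(('channel',180,-20,-20),('tee',90,60,20),('bar',0,-20,60),('angle',0,20,-60)):
        a=T[2];print(n,'target',(T[:2]+np.array([[np.cos(a),-np.sin(a)],[np.sin(a),np.cos(a)]])@np.array([x,y])/1000).round(4),'yaw',round(a+np.radians(k),3))
    go(.4238,.3322,.15,.872+np.pi/2)
E
python3 fit2.py
```

```text
tray wrist (array([ 0.59200921, -0.03268554, -0.2244301 ]), np.float64(21.761438369750977), 20447)
tray top (array([ 0.59301543, -0.03333595, -0.22537482]), np.float64(11.905628204345703), 6024)
block [ 0.5257 -0.0378  0.0157] btn [ 0.4347 -0.0278  0.0282]
front edge [[0.364, -0.2135, 0.003], [0.6526, -0.2219, 0.003]] len 0.288786066515034 yaw deg -1.6563724135503506
lid [ 0.4234 -0.2924  0.0829] [ 0.4235 -0.2923  0.083 ]
lid [ 0.5054 -0.2971  0.0838] [ 0.5054 -0.2977  0.083 ]
lid [ 0.5914 -0.2861  0.0848] [ 0.5917 -0.2873  0.083 ]
channel target [ 0.5681 -0.0477] yaw 2.917
tee target [ 0.655  -0.0265] yaw 1.346
bar target [0.5859 0.0303] yaw -0.224
angle target [ 0.5982 -0.0956] yaw -0.224
t=4.0 now [ 0.5995 -0.0394  0.3311] phi 1.270 | wz -7.82 dx -1.429 dy 3.113 dz 1.509 j6end -1.78 | tiltfix wx 0.000 wy 0.002 | w 0.998 F [ 0.4 -0.6  0.2] g 0
```

View pics/w2c.png

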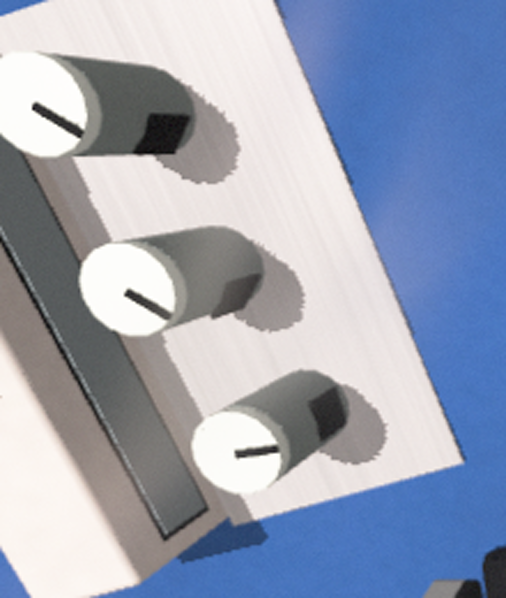

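>>> move_arm(plan=[[[0, 0, 0.15, 0, 0, -0.98, 0], [0, 0, 0.15, 0, 0, -0.98, 0], [0, 0, 0.15, 0, 0, -0.98, 0], [0, 0, 0.15, 0, 0, -0.98, 0], [0, 0, 0.15, 0, 0, -0.98, 0], [0, 0, 0.15, 0, 0, -0.98, 0], [0, 0, 0.15, 0, 0, -0.98, 0], [0, 0, 0.15, 0, 0, -0.96, 0], [0, 0, 0, 0, 0, 0, 0], [0, 0, 0, 0, 0, 0, 0]]])

```text
time: 5.25
tool_pos: [0.6, -0.0399, 0.1878]
tool_rot: [0.0, -0.421, 0.907, -0.0]
contact_force: [0.6, -0.4, -1.1]
gripper_width: 0.998
grasp_force: 0.0
```

>>> move_arm(plan=[[[-0.16, 0.34, 0, 0, 0, 0, 0], [-0.16, 0.34, 0, 0, 0, 0, 0], [-0.16, 0.34, 0, 0, 0, 0, 0], [-0.16, 0.34, 0, 0, 0, 0, 0], [-0.16, 0.34, 0, 0, 0, 0, 0], [-0.16, 0.34, 0, 0, 0, 0, 0], [-0.16, 0.34, 0, 0, 0, 0, 0], [-0.16, 0.34, 0, 0, 0, 0, 0], [-0.15, 0.39, 0, 0, 0, 0, 0], [0, 0, 0, 0, 0, 0, 0]]])

```text
time: 6.5
tool_pos: [0.4237, 0.3343, 0.1885]
tool_rot: [0.001, -0.423, 0.906, 0.0]
contact_force: [0.3, -0.2, -0.5]
gripper_width: 1.004
grasp_force: 0.0
```

Run:
```python
from fit import *
f=grab('wrist'); cv2.imwrite('pics/w3.png',f['pixels'])
t=fit(f,'angle',(.424,.332)); go(t[0],t[1],.023,t[2]+np.pi/2)
```

```text
angle xy [0.4239 0.332 ] yaw 0.87 cost 268.7 area 3406
t=6.5 now [0.4245 0.333  0.1883] phi 2.444 | wz 0.02 dx 0.010 dy -0.001 dz 1.377 j6end -1.78 | tiltfix wx -0.007 wy 0.013 | w 1.001 F [ 0.3 -0.3  0.3] g 0
```

View pics/w3.png

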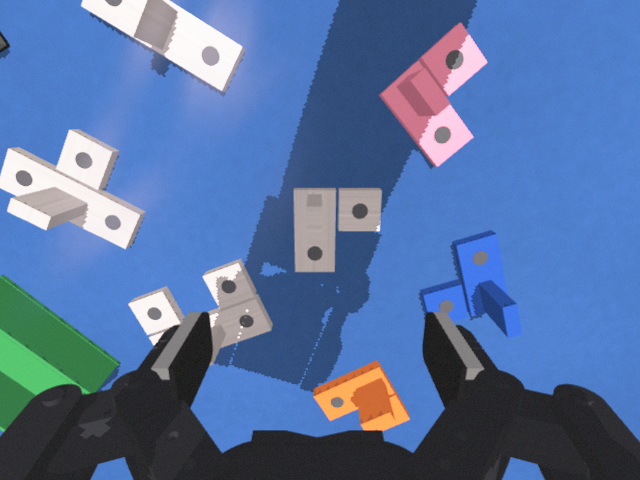

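w3 shows the grey angle below the gripper, with its corner and lug cell at (315,200) and arms at (315,253) and (360,210). Pink (430,95), blue (475,280) and orange (365,395) are clear of it. Descending to grip.

>>> move_arm(plan=[[[0.01, 0, 0.23, 0, 0, 0, 0], [0, 0, 0.23, 0, 0, 0, 0], [0, 0, 0.23, 0, 0, 0, 0], [0, 0, 0.23, 0, 0, 0, 0], [0, 0, 0.23, 0, 0, 0, 0], [0, 0, 0.225, 0, 0, 0, 0], [0, 0, 0, 0, 0, 0, 0.4], [0, 0, 0, 0, 0, 0, 1], [0, 0, 0, 0, 0, 0, 1], [0, 0, 0, 0, 0, 0, 1]]])

```text
time: 7.8
tool_pos: [0.4246, 0.3312, 0.0231]
tool_rot: [0.001, -0.422, 0.907, 0.0]
contact_force: [-0.4, -0.7, -0.5]
gripper_width: 0.145
grasp_force: 0.2
```

>>> move_arm(plan=[[[0, 0, 0, 0, 0, 0, 1], [0, 0, 0, 0, 0, 0, 1], [0, 0, 0, 0, 0, 0, 1], [0, 0, -0.3, 0, 0, 0, 1], [0, 0, -0.3, 0, 0, 0, 1], [0, 0, -0.2, 0, 0, 0, 1], [0, 0, 0, 0, 0, 0, 1], [0, 0, 0, 0, 0, 0, 1], [0, 0, 0, 0, 0, 0, 1], [0, 0, 0, 0, 0, 0, 1]]])

```text
time: 9.05
tool_pos: [0.4231, 0.3304, 0.1165]
tool_rot: [-0.001, -0.422, 0.907, -0.0]
contact_force: [-0.8, 0.6, -1.3]
gripper_width: 0.134
grasp_force: 58.7
```

Run:
```python
from fit import *
f=grab('wrist'); cv2.imwrite('pics/w4.png',f['pixels'])
go(.5982,-.0956,.12,1.347)
```

```text
t=9.1 now [0.4233 0.3305 0.1168] phi 2.442 | wz 7.30 dx -2.209 dy -3.139 dz -0.026 j6end -1.51 | tiltfix wx 0.004 wy -0.011 | w 0.128 F [-0.4 -0.1 -1.6] g 59
```

View pics/w4.png

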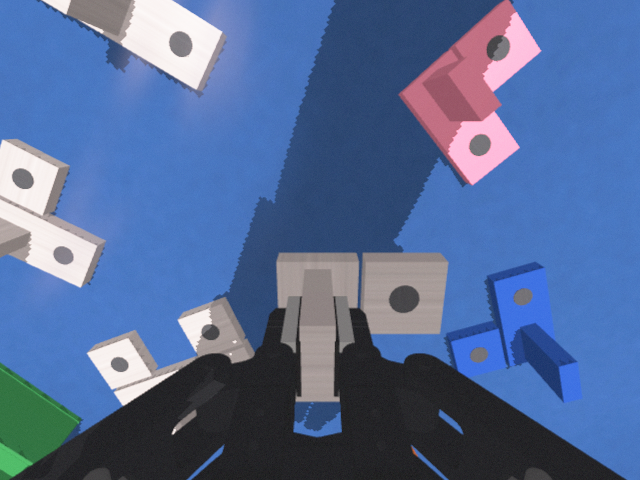

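w4 shows the angle held, with its far edge at row ~254 from (277,254) to (447,254) and the hole at (404,299). I'll compute the in-hand offset.

```bash
cat >> h.py <<'E'
def inhand(f,pts,zoff=-.011):
    s,p,r=st()
    for u,v in pts:
        w=atz(f,u,v,p[2]+zoff); print((u,v),'tool frame mm',(r.inv().apply(w-p)*1000).round(1))
E
python3 - <<'E'
from h import *
f=load('wrist'); inhand(f,[(404,299),(279,257),(444,257),(441,333)]); C=cloud(f); print(C[320,400:430:10].round(4))
E
```

```text
(404, 299) tool frame mm [ 0.8 40.8 11. ]
(279, 257) tool frame mm [ 21.4 -16.2  11. ]
(444, 257) tool frame mm [21.4 57.  11.1]
(441, 333) tool frame mm [-17.2  59.8  11. ]
[[0.3996 0.3644 0.105 ]
 [0.396  0.3673 0.1052]
 [0.3925 0.3708 0.1045]]
```

>>> move_arm(plan=[[[0, 0, -0.03, 0, 0, 0.9125, 1], [0, 0, 0, 0, 0, 0.9125, 1], [0, 0, 0, 0, 0, 0.9125, 1], [0, 0, 0, 0, 0, 0.9125, 1], [0, 0, 0, 0, 0, 0.9125, 1], [0, 0, 0, 0, 0, 0.9125, 1], [0, 0, 0, 0, 0, 0.9125, 1], [0, 0, 0, 0, 0, 0.9125, 1], [0, 0, 0, 0, 0, 0, 1], [0, 0, 0, 0, 0, 0, 1]]])

```text
time: 10.35
tool_pos: [0.4237, 0.3308, 0.1213]
tool_rot: [-0.0, 0.111, 0.994, -0.0]
contact_force: [-0.0, -0.3, -1.8]
gripper_width: 0.133
grasp_force: 58.6
```

>>> move_arm(plan=[[[-0.2, -0.29, 0, 0, 0, 0, 1], [-0.25, -0.35, 0, 0, 0, 0, 1], [-0.25, -0.35, 0, 0, 0, 0, 1], [-0.25, -0.35, 0, 0, 0, 0, 1], [-0.25, -0.35, 0, 0, 0, 0, 1], [-0.25, -0.35, 0, 0, 0, 0, 1], [-0.25, -0.35, 0, 0, 0, 0, 1], [-0.25, -0.35, 0, 0, 0, 0, 1], [-0.25, -0.35, 0, 0, 0, 0, 1], [0, 0, 0, 0, 0, 0, 1]]])

```text
time: 11.6
tool_pos: [0.6, -0.0925, 0.1217]
tool_rot: [0.0, 0.113, 0.994, -0.0]
contact_force: [-0.5, -0.2, -1.3]
gripper_width: 0.138
grasp_force: 40.7
```

Run:
```python
from fit import *
f=grab('wrist'); cv2.imwrite('pics/w5.png',f['pixels'])
go(.599,-.0958,.05,1.347)
```

```text
t=11.7 now [ 0.5992 -0.0907  0.1213] phi 1.346 | wz -0.01 dx -0.008 dy -0.042 dz 0.595 j6end -1.51 | tiltfix wx 0.002 wy -0.002 | w 0.138 F [ 0.4  0.6 -1.4] g 41
```

View pics/w5.png

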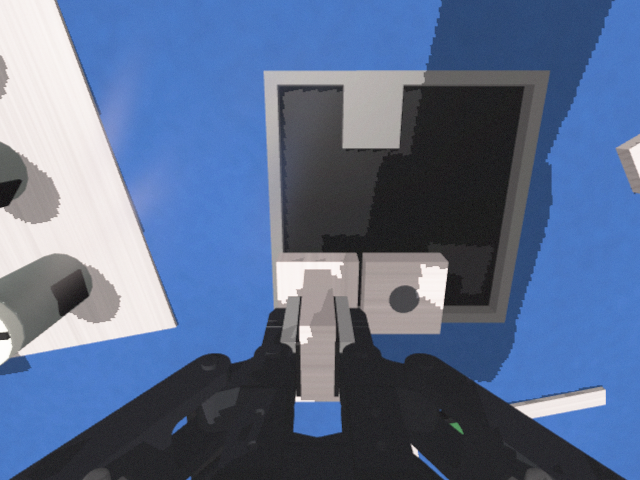

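w5 shows the held angle over the tray. The rim's outer corners are TL (264,71) and TR (549,71), and the block's corners are (343,149) and (400,149). I'll check the tray pose from here.

Run:
```python
from h import *
f=load('wrist'); s,p,r=st()
T=np.load('/tmp/tray.npy'); a=T[2];A=np.array([[np.cos(a),-np.sin(a)],[np.sin(a),np.cos(a)]])
for n,q in(('TL',(-.088,-.088)),('TR',(-.088,.088)),('blkL',(-.04,-.04)),('blkR',(-.04,0)),('innerTL',(-.08,-.08))):
    w=np.r_[T[:2]+A@np.array(q),.016]; print(n,np.round(proj(f,w),1))
inhand(f,[(404,299),(444,257)])
I=cv2.resize(f['pixels'][60:340,250:560],None,fx=2.4,fy=2.4,interpolation=cv2.INTER_CUBIC);cv2.imwrite('pics/w5c.png',I)
```

```text
TL [262.8  70.4]
TR [549.7  69.9]
blkL [339.6 150.5]
blkR [400.7 150.4]
innerTL [276.3  84.5]
(404, 299) tool frame mm [ 0.4 40.5 11. ]
(444, 257) tool frame mm [21.2 56.8 11. ]
```

View pics/w5c.png

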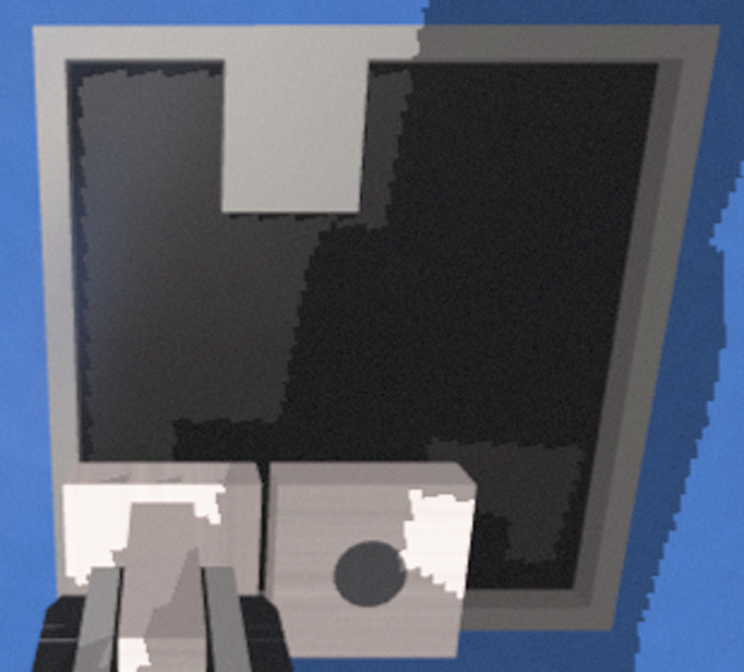

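>>> move_arm(plan=[[[-0.005, -0.042, 0, 0, 0, 0, 1], [0, 0, 0.16, 0, 0, 0, 1], [0, 0, 0.16, 0, 0, 0, 1], [0, 0, 0.16, 0, 0, 0, 1], [0, 0, 0.08, 0, 0, 0, 1], [0, 0, 0.06, 0, 0, 0, 1], [0, 0, 0.06, 0, 0, 0, 1], [0, 0, 0.05, 0, 0, 0, 1], [0, 0, 0, 0, 0, 0, 1], [0, 0, 0, 0, 0, 0, 1]]])

```text
time: 12.9
tool_pos: [0.5987, -0.0945, 0.0343]
tool_rot: [0.0, 0.112, 0.994, -0.0]
contact_force: [0.6, -0.3, -1.0]
gripper_width: 0.134
grasp_force: 61.6
```

Run:
```python
from h import *
go(.5987,-.0957,.026,1.347)
```

```text
t=12.9 now [ 0.5987 -0.0945  0.0343] phi 1.347 | wz -0.00 dx -0.002 dy -0.010 dz 0.069 j6end -1.51 | tiltfix wx -0.000 wy 0.005 | w 0.134 F [ 0.6 -0.3 -1. ] g 62
```

>>> move_arm(plan=[[[0, -0.01, 0.02, 0, 0, 0, 1], [0, 0, 0.02, 0, 0, 0, 1], [0, 0, 0.02, 0, 0, 0, 1], [0, 0, 0.005, 0, 0, 0, 1], [0, 0, 0, 0, 0, 0, 1], [0, 0, 0, 0, 0, 0, 0.6], [0, 0, 0, 0, 0, 0, 0.6], [0, 0, 0, 0, 0, 0, 0.6], [0, 0, 0, 0, 0, 0, 0.6], [0, 0, 0, 0, 0, 0, 0.6]]])

```text
time: 14.15
tool_pos: [0.5981, -0.0955, 0.026]
tool_rot: [-0.0, 0.112, 0.994, 0.0]
contact_force: [-0.3, -0.2, 0.1]
gripper_width: 0.399
grasp_force: 0.0
```

>>> move_arm(plan=[[[0, 0, -0.2, 0, 0, 0, 0.6], [0, 0, -0.4, 0, 0, 0, 0.4], [0, 0, -0.4, 0, 0, 0, 0], [0, 0, -0.2, 0, 0, 0, 0], [0, 0, 0, 0, 0, 0, 0], [0, 0, 0, 0, 0, 0, 0], [0, 0, 0, 0, 0, 0, 0], [0, 0, 0, 0, 0, 0, 0], [0, 0, 0, 0, 0, 0, 0], [0, 0, 0, 0, 0, 0, 0]]])

```text
time: 15.4
tool_pos: [0.5981, -0.0955, 0.1699]
tool_rot: [-0.0, 0.112, 0.994, 0.0]
contact_force: [-0.1, 0.2, 0.0]
gripper_width: 0.998
grasp_force: 0.0
```

```bash
cat > chk.py <<'E'
from h import *
# plate heights in tray cells: expected .016
def chk(f):
    T=np.load('/tmp/tray.npy'); a=T[2];A=np.array([[np.cos(a),-np.sin(a)],[np.sin(a),np.cos(a)]])
    C=cloud(f); V=f['view']
    X=((C[...,:2]-T[:2])@A)*1000
    for iy in(60,20,-20,-60):
        row=[]
        for ix in(-60,-20,20,60):
            m=(abs(X[...,0]-ix)<16)&(abs(X[...,1]-iy)<16)&(C[...,2]<.03)&(C[...,2]>-.01)&(f['depth']>0)
            row.append('%5.1f(%3.1f,%d)'%(1000*np.median(C[...,2][m]),1000*C[...,2][m].std(),m.sum()) if m.sum()>15 else '  -  ')
        print('y=%3d'%iy,row)
E
python3 - <<'E'
from fit import *; from chk import chk
f=grab('wrist');chk(f);g=grab('top');chk(g); cv2.imwrite('/tmp/a.png',f['pixels'])
for n,c in(('channel',(.585,.3615)),('tee',(.584,.187)),('bar',(.42,.147))):fit(g,n,c)
go(.5848,.3615,.15,-1.893)
E
```

```text
y= 60 ['  3.8(0.7,1699)', '  3.8(0.7,1500)', '  3.8(0.7,1335)', '  3.8(0.7,1179)']
y= 20 ['  3.8(0.7,1720)', '  3.8(0.7,1499)', '  3.9(0.7,1329)', '  3.9(0.7,1182)']
y=-20 [' 15.9(0.7,1863)', '  3.9(0.7,1505)', ' 16.0(0.7,1418)', '  3.9(0.7,1180)']
y=-60 ['  3.9(0.7,1727)', '  3.9(0.7,1508)', ' 15.9(0.8,809)', ' 16.0(0.7,1124)']
y= 60 ['  3.4(1.7,194)', '  3.3(1.9,189)', '  3.6(1.8,184)', '  3.5(1.6,181)']
y= 20 ['  3.5(1.7,192)', '  3.4(1.7,192)', '  3.6(1.8,187)', '  3.5(1.7,183)']
y=-20 [' 15.6(1.8,200)', '  3.7(2.0,193)', ' 15.6(1.7,192)', '  3.0(1.8,175)']
y=-60 ['  3.4(1.7,142)', '  3.8(1.7,103)', '  -  ', '  -  ']
channel xy [0.5857 0.3592] yaw -1.891 cost 23.9 area 1454
tee xy [0.5849 0.1846] yaw 1.933 cost 16.8 area 1124
bar xy [0.4212 0.1448] yaw -1.229 cost 5.4 area 921
t=15.5 now [ 0.5982 -0.0956  0.1701] phi 1.347 | wz 0.66 dx 1.312 dy 3.578 dz 0.168 j6end -0.69 | tiltfix wx 0.000 wy 0.001 | w 1.002 F [0.7 0.3 0.6] g 0
```

>>> move_arm(plan=[[[0, 0, 0, 0, 0, 0.66, 0], [0.146, 0.398, 0, 0, 0, 0, 0], [0.146, 0.398, 0, 0, 0, 0, 0], [0.146, 0.398, 0, 0, 0, 0, 0], [0.146, 0.398, 0, 0, 0, 0, 0], [0.146, 0.398, 0, 0, 0, 0, 0], [0.146, 0.398, 0, 0, 0, 0, 0], [0.146, 0.398, 0, 0, 0, 0, 0], [0.146, 0.398, 0, 0, 0, 0, 0], [0.144, 0.394, 0, 0, 0, 0, 0]]])

```text
time: 16.75
tool_pos: [0.5849, 0.3633, 0.1703]
tool_rot: [0.0, 0.161, 0.987, 0.0]
contact_force: [1.9, -0.2, -0.3]
gripper_width: 1.002
grasp_force: 0.0
```

Run:
```python
from fit import *
f=grab('wrist'); t=fit(f,'channel',(.585,.3615)); go(t[0],t[1],.023,t[2]); go(.5848,.3615,.023,-1.893)
```

```text
channel xy [0.5644 0.3626] yaw 0.67 cost 2189.1 area 5928
t=16.8 now [0.5837 0.3689 0.1703] phi 1.252 | wz 3.88 dx 0.059 dy -0.159 dz 1.227 j6end -0.10 | tiltfix wx 0.031 wy -0.008 | w 1.004 F [-3.5  1.1  0. ] g 0
t=16.8 now [0.5837 0.3689 0.1703] phi 1.252 | wz 0.02 dx -0.028 dy -0.056 dz 1.227 j6end -0.70 | tiltfix wx 0.031 wy -0.008 | w 1.004 F [-3.5  1.1  0. ] g 0
```

>>> move_arm(plan=[[[0, 0, 0.16, 0, 0, 0, 0], [0, 0, 0.16, 0, 0, 0, 0], [0, 0, 0.16, 0, 0, 0, 0], [0, 0, 0.16, 0, 0, 0, 0], [0, 0, 0.16, 0, 0, 0, 0], [0, 0, 0, 0, 0, 0, 0], [0, 0, 0, 0, 0, 0, 0], [0, 0, 0, 0, 0, 0, 0], [0, 0, 0, 0, 0, 0, 0], [0, 0, 0, 0, 0, 0, 0]]])

```text
time: 18.05
tool_pos: [0.5853, 0.3618, 0.0747]
tool_rot: [0.0, 0.161, 0.987, 0.0]
contact_force: [0.0, 0.0, 0.2]
gripper_width: 1.003
grasp_force: 0.0
```

Run:
```python
from fit import *
f=grab('wrist'); cv2.imwrite('pics/w6.png',f['pixels']); go(.5848,.3615,.023,-1.893)
C=cloud(f); m=(C[...,2]>.05)&(C[...,2]<.066)&(np.hypot(C[...,0]-.585,C[...,1]-.36)<.04); P=C[m][:,:2].astype(np.float32); print(len(P),cv2.minAreaRect(P*1000))
```

```text
t=18.1 now [0.5852 0.3617 0.0745] phi 1.248 | wz -0.00 dx 0.002 dy -0.003 dz 0.429 j6end -0.69 | tiltfix wx 0.003 wy 0.003 | w 1.000 F [-0.2  1.1 -0.8] g 0
1658 ((584.4246215820312, 360.7628479003906), (11.90394401550293, 31.002811431884766), 71.5748519897461)
```

View pics/w6.png

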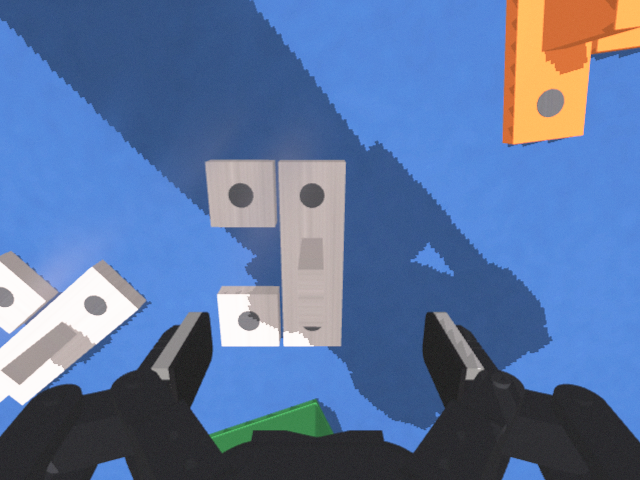

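w6 shows the channel centred between the fingers, with its lug at (312,253) and the arms pointing left. The depth patch of the lug top agrees with the fit. Gripping.

>>> move_arm(plan=[[[0, 0, 0.2, 0, 0, 0, 0.2], [0, 0, 0.2, 0, 0, 0, 0.4], [0, 0, 0.029, 0, 0, 0, 0.6], [0, 0, 0, 0, 0, 0, 1], [0, 0, 0, 0, 0, 0, 1], [0, 0, 0, 0, 0, 0, 1], [0, 0, 0, 0, 0, 0, 1], [0, 0, -0.3, 0, 0, 0, 1], [0, 0, -0.3, 0, 0, 0, 1], [0, 0, -0.25, 0, 0, 0, 1]]])

```text
time: 19.35
tool_pos: [0.5853, 0.3617, 0.1264]
tool_rot: [0.001, 0.161, 0.987, 0.0]
contact_force: [-0.0, 1.1, -2.9]
gripper_width: 0.133
grasp_force: 59.5
```

Run:
```python
from fit import *
go(.5681,-.0477,.12,-.224)
```

```text
t=19.4 now [0.5853 0.3617 0.1264] phi 1.248 | wz 9.81 dx -3.359 dy 0.618 dz 0.053 j6end 0.14 | tiltfix wx 0.007 wy 0.006 | w 0.133 F [-0.   1.1 -2.9] g 60
```

>>> move_arm(plan=[[[0, 0, 0, 0, 0, 0.981, 1], [0, 0, 0, 0, 0, 0.981, 1], [0, 0, 0, 0, 0, 0.981, 1], [0, 0, 0, 0, 0, 0.981, 1], [0, 0, 0, 0, 0, 0.981, 1], [0, 0, 0, 0, 0, 0.981, 1], [0, 0, 0, 0, 0, 0.981, 1], [0, 0, 0, 0, 0, 0.981, 1], [0, 0, 0, 0, 0, 0.981, 1], [0, 0, 0, 0, 0, 0.981, 1]]])

```text
time: 20.6
tool_pos: [0.5849, 0.3615, 0.1246]
tool_rot: [0.0, 0.783, 0.622, -0.0]
contact_force: [-0.7, 0.2, -2.7]
gripper_width: 0.136
grasp_force: 59.4
```

>>> move_arm(plan=[[[-0.42, 0.077, 0, 0, 0, 0, 1], [-0.42, 0.077, 0, 0, 0, 0, 1], [-0.42, 0.077, 0, 0, 0, 0, 1], [-0.42, 0.077, 0, 0, 0, 0, 1], [-0.42, 0.077, 0, 0, 0, 0, 1], [-0.42, 0.077, 0, 0, 0, 0, 1], [-0.42, 0.077, 0, 0, 0, 0, 1], [-0.42, 0.077, 0, 0, 0, 0, 1], [0, 0, 0, 0, 0, 0, 1], [0, 0, 0, 0, 0, 0, 1]]])

```text
time: 21.85
tool_pos: [0.5677, -0.0478, 0.1247]
tool_rot: [-0.0, 0.782, 0.624, 0.0]
contact_force: [1.1, 0.2, -3.7]
gripper_width: 0.135
grasp_force: 59.4
```

Run:
```python
from fit import *
f=grab('wrist'); cv2.imwrite('pics/w7.png',f['pixels']); go(.5681,-.0477,.027,-.224)
# project expected edges of the tray
T=np.load('/tmp/tray.npy'); a=T[2];A=np.array([[np.cos(a),-np.sin(a)],[np.sin(a),np.cos(a)]])
for q in((-.088,-.088),(-.088,.088),(.088,.088),(.088,-.088),(-.06,-.02)): print(q,np.round(proj(f,np.r_[T[:2]+A@np.array(q),.016]),1))
```

```text
t=21.9 now [ 0.5677 -0.0472  0.1246] phi -0.223 | wz 0.01 dx -0.003 dy 0.004 dz 0.814 j6end 0.14 | tiltfix wx -0.001 wy -0.003 | w 0.131 F [ 0.3 -0.2 -2.9] g 59
(-0.088, -0.088) [229.3 324.1]
(-0.088, 0.088) [208.5  76.5]
(0.088, 0.088) [490.1  76.8]
(0.088, -0.088) [456.4 324.2]
(-0.06, -0.02) [261.4 240.7]
```

View pics/w7.png

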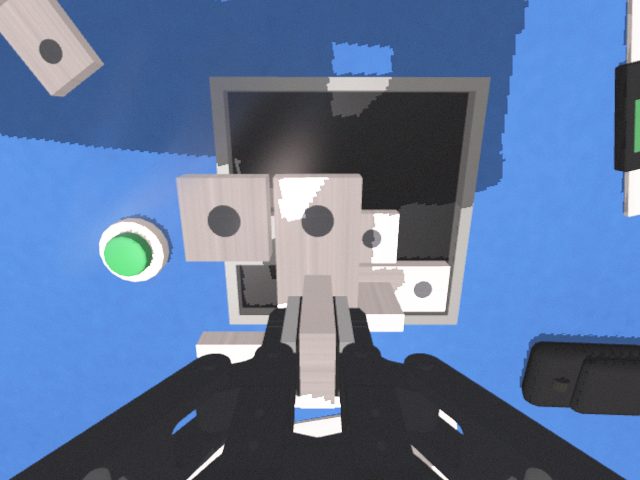

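w7 shows the channel over the tray with its arms towards the block side, plate holes at (318,221) and (224,221), and the seated angle at (375,240) and (423,290). I'll get the in-hand offset from the holes by code.

```bash
cat >> h.py <<'E'
def hole(f,u,v,w=22):
    g=cv2.cvtColor(f['pixels'],cv2.COLOR_BGR2GRAY)[v-w:v+w,u-w:u+w]; _,m=cv2.threshold(cv2.GaussianBlur(g,(3,3),0),0,1,cv2.THRESH_BINARY_INV+cv2.THRESH_OTSU)
    n,l,S,c=cv2.connectedComponentsWithStats(m); k=l[w,w]; return c[k][0]+u-w,c[k][1]+v-w
E
python3 - <<'E'
from h import *
f=load('wrist'); inhand(f,[hole(f,318,221),hole(f,224,221)])
go(.5681,-.0477,.034,-.224)
E
```

```text
(np.float64(317.4771322620519), np.float64(220.74907292954265)) tool frame mm [40.7  0.6 11. ]
(np.float64(223.51985111662532), np.float64(220.6712158808933)) tool frame mm [ 40.8 -39.9  11. ]
t=21.9 now [ 0.5677 -0.0472  0.1246] phi -0.223 | wz 0.01 dx -0.003 dy 0.004 dz 0.755 j6end 0.14 | tiltfix wx -0.001 wy -0.003 | w 0.131 F [ 0.3 -0.2 -2.9] g 59
```

>>> move_arm(plan=[[[-0.007, 0.004, 0.16, 0, 0, 0, 1], [0, 0, 0.16, 0, 0, 0, 1], [0, 0, 0.16, 0, 0, 0, 1], [0, 0, 0.1, 0, 0, 0, 1], [0, 0, 0.08, 0, 0, 0, 1], [0, 0, 0.05, 0, 0, 0, 1], [0, 0, 0.04, 0, 0, 0, 1], [0, 0, 0, 0, 0, 0, 1], [0, 0, 0, 0, 0, 0, 1], [0, 0, 0, 0, 0, 0, 1]]])

```text
time: 23.15
tool_pos: [0.5684, -0.049, 0.0351]
tool_rot: [0.0, 0.782, 0.624, 0.0]
contact_force: [-0.5, -1.1, -3.2]
gripper_width: 0.135
grasp_force: 59.3
```

Run:
```python
from h import *
go(.5679,-.0482,.026,-.224)
```

```text
t=23.1 now [ 0.5684 -0.049   0.0351] phi -0.224 | wz 0.00 dx 0.005 dy -0.005 dz 0.076 j6end 0.14 | tiltfix wx 0.006 wy -0.000 | w 0.135 F [-0.5 -1.1 -3.2] g 59
```

>>> move_arm(plan=[[[0.005, -0.004, 0.02, 0, 0, 0, 1], [0, 0, 0.02, 0, 0, 0, 1], [0, 0, 0.02, 0, 0, 0, 1], [0, 0, 0.012, 0, 0, 0, 1], [0, 0, 0, 0, 0, 0, 1], [0, 0, 0, 0, 0, 0, 0.6], [0, 0, 0, 0, 0, 0, 0.6], [0, 0, 0, 0, 0, 0, 0.6], [0, 0, 0, 0, 0, 0, 0.6], [0, 0, 0, 0, 0, 0, 0.6]]])

```text
time: 24.4
tool_pos: [0.5677, -0.0482, 0.026]
tool_rot: [0.0, 0.782, 0.624, 0.0]
contact_force: [0.1, 0.6, -0.4]
gripper_width: 0.401
grasp_force: 0.0
```

>>> move_arm(plan=[[[0, 0, -0.2, 0, 0, 0, 0.6], [0, 0, -0.4, 0, 0, 0, 0.4], [0, 0, -0.4, 0, 0, 0, 0], [0, 0, -0.2, 0, 0, 0, 0], [0, 0, 0, 0, 0, 0, 0], [0, 0, 0, 0, 0, 0, 0], [0, 0, 0, 0, 0, 0, 0], [0, 0, 0, 0, 0, 0, 0], [0, 0, 0, 0, 0, 0, 0], [0, 0, 0, 0, 0, 0, 0]]])

```text
time: 25.65
tool_pos: [0.5677, -0.0482, 0.1698]
tool_rot: [-0.0, 0.782, 0.624, -0.0]
contact_force: [-0.8, -0.1, 0.5]
gripper_width: 0.999
grasp_force: 0.0
```

Run:
```python
from fit import *; from chk import chk
f=grab('wrist');chk(f);g=grab('top')
for n,c in(('tee',(.584,.187)),('bar',(.42,.147))):fit(g,n,c)
go(.5837,.1867,.15,1.931+np.pi/2)
```

```text
y= 60 ['  3.8(0.7,1687)', '  3.9(0.7,1698)', '  3.9(0.7,1716)', '  3.9(0.8,1719)']
y= 20 [' 16.0(0.7,1600)', ' 16.0(0.7,1605)', '  3.9(0.7,1489)', '  3.9(0.7,1491)']
y=-20 [' 15.9(0.7,1412)', ' 16.0(1.7,842)', ' 16.0(0.7,1417)', '  3.9(0.7,1320)']
y=-60 [' 16.0(0.7,1257)', ' 15.9(0.7,1108)', ' 16.5(4.4,594)', ' 16.0(0.7,1257)']
tee xy [0.5849 0.1844] yaw 1.932 cost 15.5 area 1126
bar xy [0.4212 0.1449] yaw -1.231 cost 5.8 area 917
t=25.8 now [ 0.5678 -0.0482  0.17  ] phi -0.223 | wz -3.89 dx 1.785 dy 0.814 dz 0.167 j6end -0.05 | tiltfix wx 0.000 wy -0.000 | w 1.000 F [-0.7 -0.4  0.2] g 0
```

Channel seated. Next is the tee.

>>> move_arm(plan=[[[0, 0, 0, 0, 0, -0.98, 0], [0, 0, 0, 0, 0, -0.97, 0], [0, 0, 0, 0, 0, -0.97, 0], [0, 0, 0, 0, 0, -0.97, 0], [0.357, 0.163, 0.04, 0, 0, 0, 0], [0.357, 0.163, 0.04, 0, 0, 0, 0], [0.357, 0.163, 0.04, 0, 0, 0, 0], [0.357, 0.163, 0.04, 0, 0, 0, 0], [0.357, 0.162, 0.04, 0, 0, 0, 0], [0, 0, 0, 0, 0, 0, 0]]])

```text
time: 27.0
tool_pos: [0.5831, 0.1894, 0.1455]
tool_rot: [-0.0, 0.567, 0.823, -0.0]
contact_force: [0.1, 0.1, -1.3]
gripper_width: 0.999
grasp_force: 0.0
```

>>> move_arm(plan=[[[0, 0, 0.1, 0, 0, 0, 0], [0, 0, 0.15, 0, 0, 0, 0], [0, 0, 0.15, 0, 0, 0, 0], [0, 0, 0.15, 0, 0, 0, 0], [0, 0, 0.05, 0, 0, 0, 0], [0, 0, 0, 0, 0, 0, 0], [0, 0, 0, 0, 0, 0, 0], [0, 0, 0, 0, 0, 0, 0], [0, 0, 0, 0, 0, 0, 0], [0, 0, 0, 0, 0, 0, 0]]])

```text
time: 28.25
tool_pos: [0.5838, 0.1867, 0.0743]
tool_rot: [0.0, 0.569, 0.822, 0.0]
contact_force: [-0.4, -0.0, -0.8]
gripper_width: 1.003
grasp_force: 0.0
```

```bash
cat >> h.py <<'E'
def lug(f,c):
    C=cloud(f); m=(C[...,2]>.05)&(C[...,2]<.066)&(np.hypot(C[...,0]-c[0],C[...,1]-c[1])<.035); P=C[m][:,:2].astype(np.float32); print('lug',len(P),cv2.minAreaRect(P*1000))
E
python3 - <<'E'
from fit import *
f=grab('wrist'); lug(f,(.584,.187)); go(.5837,.1867,.023,1.931+np.pi/2)
E
```

```text
lug 1645 ((583.5096435546875, 186.43011474609375), (11.916851043701172, 31.296220779418945), 20.688663482666016)
t=28.3 now [0.5837 0.1867 0.0742] phi 0.360 | wz -0.00 dx -0.000 dy -0.000 dz 0.426 j6end -0.05 | tiltfix wx 0.002 wy 0.000 | w 0.999 F [-0.6  0.3 -0.5] g 0
```

>>> move_arm(plan=[[[0, 0, 0.2, 0, 0, 0, 0.2], [0, 0, 0.2, 0, 0, 0, 0.4], [0, 0, 0.026, 0, 0, 0, 0.6], [0, 0, 0, 0, 0, 0, 1], [0, 0, 0, 0, 0, 0, 1], [0, 0, 0, 0, 0, 0, 1], [0, 0, 0, 0, 0, 0, 1], [0, 0, -0.3, 0, 0, 0, 1], [0, 0, -0.3, 0, 0, 0, 1], [0, 0, -0.3, 0, 0, 0, 1]]])

```text
time: 29.55
tool_pos: [0.5832, 0.1866, 0.1315]
tool_rot: [-0.0, 0.569, 0.822, -0.0]
contact_force: [0.2, -0.5, -1.5]
gripper_width: 0.133
grasp_force: 59.4
```

Run:
```python
from fit import *
go(.655,-.0265,.12,-.225)
```

```text
t=29.6 now [0.5832 0.1866 0.1315] phi 0.360 | wz 3.90 dx -1.597 dy 0.980 dz 0.096 j6end 0.18 | tiltfix wx -0.006 wy -0.001 | w 0.133 F [ 0.2 -0.5 -1.5] g 59
```

>>> move_arm(plan=[[[0, 0, 0, 0, 0, 0.98, 1], [0, 0, 0, 0, 0, 0.98, 1], [0, 0, 0, 0, 0, 0.97, 1], [0, 0, 0, 0, 0, 0.97, 1], [-0.32, 0.196, 0, 0, 0, 0, 1], [-0.32, 0.196, 0, 0, 0, 0, 1], [-0.32, 0.196, 0, 0, 0, 0, 1], [-0.32, 0.196, 0, 0, 0, 0, 1], [-0.317, 0.196, 0, 0, 0, 0, 1], [0, 0, 0, 0, 0, 0, 1]]])

```text
time: 30.8
tool_pos: [0.656, -0.0293, 0.1306]
tool_rot: [0.0, 0.783, 0.622, -0.0]
contact_force: [-1.0, 0.7, -2.1]
gripper_width: 0.133
grasp_force: 59.5
```

>>> move_arm(plan=[[[0, 0, 0, 0, 0, 0, 1], [0, 0, 0, 0, 0, 0, 1], [0, 0, 0, 0, 0, 0, 1], [0, 0, 0, 0, 0, 0, 1], [0, 0, 0, 0, 0, 0, 1], [0, 0, 0, 0, 0, 0, 1], [0, 0, 0, 0, 0, 0, 1], [0, 0, 0, 0, 0, 0, 1], [0, 0, 0, 0, 0, 0, 1], [0, 0, 0, 0, 0, 0, 1]]])

```text
time: 32.05
tool_pos: [0.6555, -0.0264, 0.1308]
tool_rot: [-0.0, 0.782, 0.623, -0.0]
contact_force: [0.3, 0.6, -1.5]
gripper_width: 0.131
grasp_force: 59.5
```

Run:
```python
from fit import *
f=grab('wrist'); go(.655,-.0265,.034,-.225)
inhand(f,[hole(f,318,221),hole(f,224,305)])
```

```text
t=32.1 now [ 0.6555 -0.0264  0.1308] phi -0.225 | wz -0.00 dx -0.002 dy -0.004 dz 0.807 j6end 0.18 | tiltfix wx 0.000 wy 0.000 | w 0.131 F [-0.1 -0.6 -1.8] g 60
(np.float64(317.25898389095414), np.float64(222.81288723667905)) tool frame mm [40.3  0.3 11. ]
(np.float64(226.51172190784155), np.float64(297.6709781729992)) tool frame mm [  4.5 -41.6  11. ]
```

>>> move_arm(plan=[[[-0.004, -0.004, 0.16, 0, 0, 0, 1], [0, 0, 0.16, 0, 0, 0, 1], [0, 0, 0.16, 0, 0, 0, 1], [0, 0, 0.14, 0, 0, 0, 1], [0, 0, 0.08, 0, 0, 0, 1], [0, 0, 0.06, 0, 0, 0, 1], [0, 0, 0.04, 0, 0, 0, 1], [0, 0, 0, 0, 0, 0, 1], [0, 0, 0, 0, 0, 0, 1], [0, 0, 0, 0, 0, 0, 1]]])

```text
time: 33.35
tool_pos: [0.6554, -0.0268, 0.0355]
tool_rot: [0.0, 0.782, 0.623, 0.0]
contact_force: [-0.2, 0.5, -2.8]
gripper_width: 0.131
grasp_force: 59.5
```

Run:
```python
from h import *
go(.655,-.0268,.026,-.225)
```

```text
t=33.4 now [ 0.6554 -0.0268  0.0355] phi -0.225 | wz 0.00 dx -0.001 dy -0.003 dz 0.079 j6end 0.18 | tiltfix wx 0.007 wy -0.000 | w 0.131 F [-0.2  0.5 -2.8] g 60
```

>>> move_arm(plan=[[[0, -0.003, 0.02, 0, 0, 0, 1], [0, 0, 0.02, 0, 0, 0, 1], [0, 0, 0.02, 0, 0, 0, 1], [0, 0, 0.015, 0, 0, 0, 1], [0, 0, 0, 0, 0, 0, 1], [0, 0, 0, 0, 0, 0, 0.6], [0, 0, 0, 0, 0, 0, 0.6], [0, 0, 0, 0, 0, 0, 0.6], [0, 0, 0, 0, 0, 0, 0.6], [0, 0, 0, 0, 0, 0, 0.6]]])

```text
time: 34.6
tool_pos: [0.6546, -0.0266, 0.0257]
tool_rot: [-0.0, 0.782, 0.623, -0.0]
contact_force: [0.8, -0.1, -0.4]
gripper_width: 0.4
grasp_force: 0.0
```

>>> move_arm(plan=[[[0, 0, -0.2, 0, 0, 0, 0.6], [0, 0, -0.4, 0, 0, 0, 0.4], [0, 0, -0.4, 0, 0, 0, 0], [0, 0, -0.2, 0, 0, 0, 0], [0, 0, 0, 0, 0, 0, 0], [0, 0, 0, 0, 0, 0, 0], [0, 0, 0, 0, 0, 0, 0], [0, 0, 0, 0, 0, 0, 0], [0, 0, 0, 0, 0, 0, 0], [0, 0, 0, 0, 0, 0, 0]]])

```text
time: 35.85
tool_pos: [0.6546, -0.0266, 0.1696]
tool_rot: [-0.0, 0.782, 0.623, -0.0]
contact_force: [-0.1, -0.2, 0.3]
gripper_width: 1.005
grasp_force: 0.0
```

Run:
```python
from fit import *; from chk import chk
f=grab('wrist');chk(f);g=grab('top');chk(g)
fit(g,'bar',(.42,.147))
go(.42,.1469,.15,1.915)
```

```text
y= 60 ['  3.9(0.7,1504)', '  3.9(0.7,1495)', '  3.9(0.7,1501)', ' 15.9(0.7,1634)']
y= 20 [' 15.9(0.7,1428)', ' 15.9(0.7,1429)', ' 15.9(0.7,1424)', ' 15.9(2.3,890)']
y=-20 [' 15.9(0.7,1270)', ' 16.2(4.0,646)', ' 16.0(0.7,1263)', ' 16.0(0.7,1091)']
y=-60 [' 15.9(0.6,859)', ' 16.1(0.7,882)', ' 16.7(4.5,627)', ' 16.0(0.7,1114)']
y= 60 ['  3.8(1.7,190)', '  3.5(1.7,176)', '  3.6(1.6,166)', ' 15.3(4.4,41)']
y= 20 ['  -  ', '  -  ', '  -  ', '  -  ']
y=-20 ['  -  ', '  -  ', '  -  ', '  -  ']
y=-60 ['  -  ', '  -  ', '  -  ', '  -  ']
bar xy [0.4212 0.1451] yaw 1.912 cost 6.3 area 916
t=36.0 now [ 0.6547 -0.0267  0.1699] phi -0.225 | wz 6.68 dx -1.353 dy -2.021 dz 0.166 j6end 1.56 | tiltfix wx 0.001 wy 0.000 | w 1.000 F [ 1.   0.  -0.4] g 0
```

>>> move_arm(plan=[[[0, 0, 0, 0, 0, 0.96, 0], [0, 0, 0, 0, 0, 0.96, 0], [0, 0, 0, 0, 0, 0.96, 0], [0, 0, 0, 0, 0, 0.95, 0], [0, 0, 0, 0, 0, 0.95, 0], [0, 0, 0, 0, 0, 0.95, 0], [0, 0, 0, 0, 0, 0.95, 0], [-0.2, -0.3, 0, 0, 0, 0, 0], [-0.23, -0.344, 0, 0, 0, 0, 0], [-0.23, -0.344, 0, 0, 0, 0, 0]]])

```text
time: 37.2
tool_pos: [0.5391, 0.059, 0.17]
tool_rot: [-0.0, 0.985, 0.171, 0.0]
contact_force: [0.2, 0.1, -0.1]
gripper_width: 1.001
grasp_force: 0.0
```

>>> move_arm(plan=[[[-0.23, -0.344, 0, 0, 0, 0, 0], [-0.23, -0.344, 0, 0, 0, 0, 0], [-0.23, -0.345, 0, 0, 0, 0, 0], [0, 0, 0.2, 0, 0, 0, 0], [0, 0, 0.2, 0, 0, 0, 0], [0, 0, 0.2, 0, 0, 0, 0], [0, 0, 0.2, 0, 0, 0, 0], [0, 0, 0, 0, 0, 0, 0], [0, 0, 0, 0, 0, 0, 0], [0, 0, 0, 0, 0, 0, 0]]])

```text
time: 38.45
tool_pos: [0.4214, 0.1472, 0.0754]
tool_rot: [0.0, 0.985, 0.171, 0.001]
contact_force: [-0.4, -0.5, 0.3]
gripper_width: 0.998
grasp_force: 0.0
```

Run:
```python
from fit import *
f=grab('wrist'); lug(f,(.42,.147)); go(.42,.1469,.023,1.915)
```

```text
lug 1640 ((420.28558349609375, 146.6282196044922), (31.798526763916016, 11.985748291015625), 19.638957977294922)
t=38.5 now [0.4213 0.1472 0.0752] phi -1.227 | wz -0.00 dx -0.011 dy -0.001 dz 0.435 j6end 1.56 | tiltfix wx 0.003 wy -0.016 | w 1.000 F [-0.4  0.4  0.7] g 0
```

>>> move_arm(plan=[[[-0.009, 0, 0.2, 0, 0, 0, 0.2], [0, 0, 0.2, 0, 0, 0, 0.4], [0, 0, 0.035, 0, 0, 0, 0.6], [0, 0, 0, 0, 0, 0, 1], [0, 0, 0, 0, 0, 0, 1], [0, 0, 0, 0, 0, 0, 1], [0, 0, 0, 0, 0, 0, 1], [0, 0, -0.3, 0, 0, 0, 1], [0, 0, -0.3, 0, 0, 0, 1], [0, 0, -0.35, 0, 0, 0, 1]]])

```text
time: 39.75
tool_pos: [0.4183, 0.1465, 0.1357]
tool_rot: [0.0, 0.985, 0.171, -0.001]
contact_force: [0.4, -0.5, -1.5]
gripper_width: 0.133
grasp_force: 58.5
```

Run:
```python
from fit import *
go(.5859,.0303,.13,-.224)
```

```text
t=39.8 now [0.4183 0.1465 0.1357] phi -1.227 | wz -6.69 dx -0.634 dy 1.577 dz 0.048 j6end 0.28 | tiltfix wx -0.002 wy 0.015 | w 0.133 F [ 0.4 -0.5 -1.5] g 58
```

>>> move_arm(plan=[[[0, 0, 0, 0, 0, -0.96, 1], [0, 0, 0, 0, 0, -0.96, 1], [0, 0, 0, 0, 0, -0.96, 1], [0, 0, 0, 0, 0, -0.96, 1], [0, 0, 0, 0, 0, -0.95, 1], [0, 0, 0, 0, 0, -0.95, 1], [0, 0, 0, 0, 0, -0.95, 1], [-0.1, 0.25, 0, 0, 0, 0, 1], [-0.12, 0.3, 0, 0, 0, 0, 1], [-0.12, 0.3, 0, 0, 0, 0, 1]]])

```text
time: 41.0
tool_pos: [0.5102, 0.0837, 0.1351]
tool_rot: [-0.0, 0.781, 0.624, -0.0]
contact_force: [-0.0, 0.5, -1.5]
gripper_width: 0.129
grasp_force: 58.8
```

>>> move_arm(plan=[[[-0.12, 0.3, 0, 0, 0, 0, 1], [-0.12, 0.3, 0, 0, 0, 0, 1], [-0.05, 0.12, 0, 0, 0, 0, 1], [0, 0, 0, 0, 0, 0, 1], [0, 0, 0, 0, 0, 0, 1], [0, 0, 0, 0, 0, 0, 1], [0, 0, 0, 0, 0, 0, 1], [0, 0, 0, 0, 0, 0, 1], [0, 0, 0, 0, 0, 0, 1], [0, 0, 0, 0, 0, 0, 1]]])

```text
time: 42.25
tool_pos: [0.5863, 0.0312, 0.1357]
tool_rot: [0.0, 0.782, 0.624, 0.0]
contact_force: [-0.1, 0.0, -1.8]
gripper_width: 0.128
grasp_force: 59.0
```

Run:
```python
from fit import *
f=grab('wrist'); go(.5859,.0303,.034,-.225)
inhand(f,[hole(f,318,221)])
```

```text
t=42.3 now [0.5863 0.0312 0.1357] phi -0.224 | wz 0.01 dx -0.008 dy -0.002 dz 0.847 j6end 0.28 | tiltfix wx -0.000 wy -0.000 | w 0.135 F [ 0.  -0.4 -1.9] g 59
(np.float64(317.6166007905138), np.float64(217.26679841897234)) tool frame mm [42.8  0.5 11. ]
```

Run:
```python
from fit import *
f=load('wrist'); inhand(f,[hole(f,404,299,28),hole(f,232,299,28)])
cv2.imwrite('pics/w8.png',f['pixels'])
```

```text
(np.float64(403.0758064516129), np.float64(304.5032258064516)) tool frame mm [ 1.  40.2 11. ]
(np.float64(230.9953632148377), np.float64(305.1823802163833)) tool frame mm [  0.7 -39.8  11. ]
```

View pics/w8.png

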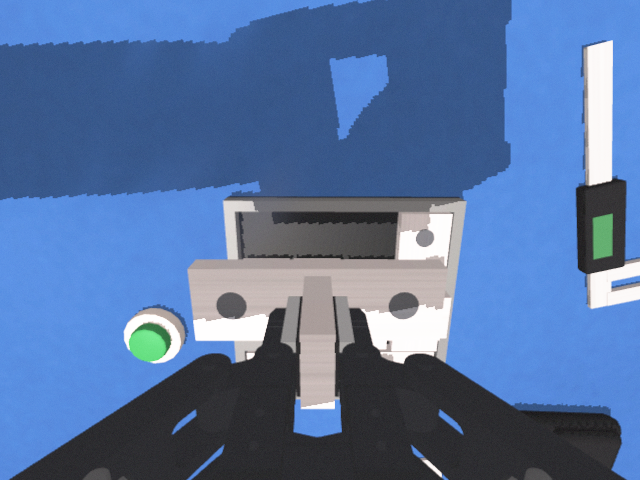

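w8 (my last picture) shows the bar held level, with holes at (403,304) and (231,305), above the free slot whose far wall is at row ~205. Lowering it.

>>> move_arm(plan=[[[-0.013, -0.002, 0.16, 0, 0, 0, 1], [0, 0, 0.16, 0, 0, 0, 1], [0, 0, 0.16, 0, 0, 0, 1], [0, 0, 0.16, 0, 0, 0, 1], [0, 0, 0.1, 0, 0, 0, 1], [0, 0, 0.06, 0, 0, 0, 1], [0, 0, 0.04, 0, 0, 0, 1], [0, 0, 0, 0, 0, 0, 1], [0, 0, 0, 0, 0, 0, 1], [0, 0, 0, 0, 0, 0, 1]]])

```text
time: 43.55
tool_pos: [0.5862, 0.0298, 0.0355]
tool_rot: [0.0, 0.782, 0.624, 0.0]
contact_force: [-0.1, 0.3, -1.3]
gripper_width: 0.136
grasp_force: 59.0
```

Run:
```python
from h import *
go(.5858,.0297,.026,-.224)
```

```text
t=43.5 now [0.5862 0.0298 0.0355] phi -0.223 | wz 0.00 dx -0.001 dy -0.003 dz 0.079 j6end 0.27 | tiltfix wx 0.007 wy -0.001 | w 0.136 F [-0.1  0.3 -1.3] g 59
```

>>> move_arm(plan=[[[0, -0.003, 0.02, 0, 0, 0, 1], [0, 0, 0.02, 0, 0, 0, 1], [0, 0, 0.02, 0, 0, 0, 1], [0, 0, 0.015, 0, 0, 0, 1], [0, 0, 0, 0, 0, 0, 1], [0, 0, 0, 0, 0, 0, 0.6], [0, 0, 0, 0, 0, 0, 0.6], [0, 0, 0, 0, 0, 0, 0.6], [0, 0, 0, 0, 0, 0, 0.6], [0, 0, 0, 0, 0, 0, 0.6]]])

```text
time: 44.8
tool_pos: [0.5853, 0.0299, 0.0258]
tool_rot: [-0.0, 0.782, 0.624, -0.0]
contact_force: [0.1, 0.2, 0.1]
gripper_width: 0.4
grasp_force: 0.0
```

>>> move_arm(plan=[[[0, 0, -0.2, 0, 0, 0, 0.6], [0, 0, -0.4, 0, 0, 0, 0.4], [0, 0, -0.4, 0, 0, 0, 0], [0, 0, -0.4, 0, 0, 0, 0], [0, 0, -0.1, 0, 0, 0, 0], [0, 0, 0, 0, 0, 0, 0], [0, 0, 0, 0, 0, 0, 0], [0, 0, 0, 0, 0, 0, 0], [0, 0, 0, 0, 0, 0, 0], [0, 0, 0, 0, 0, 0, 0]]])

```text
time: 46.05
tool_pos: [0.5852, 0.0298, 0.2053]
tool_rot: [-0.0, 0.782, 0.624, -0.0]
contact_force: [0.3, -1.0, -0.1]
gripper_width: 0.999
grasp_force: 0.0
```

```bash
cat > cans.py <<'E'
from h import *
def lids(f,show=True):
    C=cloud(f); pix=f['pixels']; out=[]
    g=cv2.cvtColor(pix,cv2.COLOR_BGR2GRAY)
    for c in((.4235,-.2923),(.5054,-.2977),(.5917,-.2873)):
        near=(np.hypot(C[...,0]-c[0],C[...,1]-c[1])<.035)&(C[...,2]>.076)&(C[...,2]<.09)
        if near.sum()<60: out.append(None); print(c,'unseen',near.sum()); continue
        V,U=np.nonzero(near); P=C[near][:,:2]
        (x,y),r=cv2.minEnclosingCircle((P*1000).astype(np.float32))
        # refine: bright lid pixels, centroid with the bar filled
        m=cv2.morphologyEx(near.astype(np.uint8),cv2.MORPH_CLOSE,np.ones((5,5))); h=cv2.convexHull(np.argwhere(m)[:,::-1].astype(np.int32))
        M=cv2.moments(h); cu,cv_=M['m10']/M['m00'],M['m01']/M['m00']; w=atz(f,cu,cv_,.083)
        d=near&(np.hypot(C[...,0]-w[0],C[...,1]-w[1])<.0205)&(g<110)
        D=C[d][:,:2]-w[:2]; far=D[np.hypot(*D.T)>.004]; dv=far.mean(0) if len(far) else np.zeros(2)
        # bar axis by PCA, sign by dv
        if len(far)>8:
            q=D-D.mean(0); e=np.linalg.svd(q,full_matrices=False)[2][0]; e=e*np.sign(e@dv)
        else: e=dv
        print(f'c {w[:2].round(4)} circ {x/1000:.4f},{y/1000:.4f} r {r:.1f} px {cu:.0f},{cv_:.0f} bar n={d.sum()} mean-dir {np.degrees(np.arctan2(dv[1],dv[0])):.1f} axis {np.degrees(np.arctan2(e[1],e[0])):.1f} len {np.hypot(*D.T).max()*1000 if len(D) else 0:.0f}')
        out.append((w,e))
    return out
def edge(f):
    """stand front edge and window-top edge yaw"""
    C=cloud(f)
    m=(C[...,2]>.079)&(C[...,2]<.095)&(C[...,1]<-.35)
    P=(C[m][:,:2]*1000).astype(np.float32)
    if len(P)>500: print('reader top',len(P),cv2.minAreaRect(P))
E
python3 - <<'E'
from h import *; from chk import chk; from cans import *
f=grab('wrist');chk(f); g=grab('top'); lids(g); edge(g); f=np.load
go(.50,-.20,.30,1.55)
E
```

```text
y= 60 [' 16.0(0.7,1172)', ' 16.0(1.9,720)', ' 16.0(0.7,1158)', ' 16.0(0.7,1164)']
y= 20 [' 16.0(0.7,1044)', ' 16.0(0.7,952)', ' 16.0(0.7,1050)', ' 16.3(3.8,595)']
y=-20 [' 15.9(0.7,944)', ' 16.0(1.7,571)', ' 16.0(0.7,945)', ' 16.0(0.7,778)']
y=-60 [' 16.0(0.7,842)', ' 15.9(0.7,645)', ' 16.8(4.6,465)', ' 16.1(0.7,845)']
c [ 0.4218 -0.297 ] circ 0.4214,-0.2980 r 22.3 px 511,296 bar n=14 mean-dir 38.2 axis 38.6 len 20
c [ 0.5047 -0.3   ] circ 0.5049,-0.3015 r 22.0 px 508,256 bar n=9 mean-dir 35.8 axis 35.8 len 20
c [ 0.5918 -0.2898] circ 0.5932,-0.2908 r 22.7 px 498,216 bar n=10 mean-dir 82.6 axis 82.6 len 20
reader top 3895 ((503.497802734375, -397.95880126953125), (62.085994720458984, 278.8507995605469), 88.6566390991211)
t=46.1 now [0.5853 0.0298 0.2057] phi -0.224 | wz 9.12 dx -0.671 dy 1.930 dz -0.786 j6end 1.21 | tiltfix wx -0.002 wy 0.000 | w 0.998 F [-0.8  1.1 -0.4] g 0
```

All four brackets read 16.0 mm in every cell, flush with the rim. Now the cans.

Run:
```python
from h import *
go(.505,-.297,.22,.6)
```

```text
t=46.1 now [0.5853 0.0298 0.2057] phi -0.224 | wz -5.49 dx -1.870 dy -2.090 dz -0.119 j6end -1.13 | tiltfix wx -0.002 wy 0.000 | w 0.998 F [-0.8  1.1 -0.4] g 0
```

>>> move_arm(plan=[[[0, 0, -0.02, 0, 0, -0.92, 0], [0, 0, -0.02, 0, 0, -0.92, 0], [0, 0, -0.02, 0, 0, -0.92, 0], [0, 0, -0.02, 0, 0, -0.91, 0], [0, 0, -0.02, 0, 0, -0.91, 0], [0, 0, -0.02, 0, 0, -0.91, 0], [-0.25, -0.28, 0, 0, 0, 0, 0], [-0.29, -0.32, 0, 0, 0, 0, 0], [-0.29, -0.32, 0, 0, 0, 0, 0], [-0.29, -0.32, 0, 0, 0, 0, 0]]])

```text
time: 47.4
tool_pos: [0.538, -0.1666, 0.2206]
tool_rot: [0.0, 0.466, 0.885, 0.0]
contact_force: [0.7, 0.2, -0.5]
gripper_width: 1.005
grasp_force: 0.0
```

>>> move_arm(plan=[[[-0.29, -0.32, 0, 0, 0, 0, 0], [-0.29, -0.32, 0, 0, 0, 0, 0], [-0.17, -0.21, 0, 0, 0, 0, 0], [0, 0, 0, 0, 0, 0, 0], [0, 0, 0, 0, 0, 0, 0], [0, 0, 0, 0, 0, 0, 0], [0, 0, 0, 0, 0, 0, 0], [0, 0, 0, 0, 0, 0, 0], [0, 0, 0, 0, 0, 0, 0], [0, 0, 0, 0, 0, 0, 0]]])

```text
time: 48.65
tool_pos: [0.5051, -0.2969, 0.2203]
tool_rot: [-0.0, 0.467, 0.885, 0.0]
contact_force: [0.1, -0.1, -0.1]
gripper_width: 0.997
grasp_force: 0.0
```

Run:
```python
from h import *; from cans import *
f=grab('wrist'); lids(f); edge(f)
go(.505,-.297,.06,.6)
g=grab('top'); lids(g)
```

```text
c [ 0.4214 -0.2953] circ 0.4214,-0.2963 r 21.9 px 224,166 bar n=129 mean-dir 34.3 axis 39.7 len 20
c [ 0.5037 -0.2982] circ 0.5045,-0.2994 r 21.9 px 313,229 bar n=157 mean-dir 32.1 axis 39.9 len 20
c [ 0.5901 -0.2881] circ 0.5919,-0.2892 r 21.9 px 406,276 bar n=160 mean-dir 73.1 axis 84.7 len 20
reader top 20393 ((502.15087890625, -395.62725830078125), (60.46324157714844, 279.23907470703125), 88.78266906738281)
t=48.7 now [ 0.5051 -0.2969  0.2203] phi 0.600 | wz 0.00 dx 0.000 dy -0.001 dz 1.336 j6end -1.13 | tiltfix wx 0.000 wy 0.000 | w 1.002 F [-0.3  0.4  0.1] g 0
c [ 0.4217 -0.2967] circ 0.4217,-0.2974 r 22.1 px 511,296 bar n=14 mean-dir 36.8 axis 37.0 len 20
c [ 0.5049 -0.2998] circ 0.5055,-0.3012 r 22.1 px 508,256 bar n=16 mean-dir 34.0 axis 34.6 len 19
c [ 0.592  -0.2898] circ 0.5931,-0.2917 r 22.4 px 498,216 bar n=14 mean-dir 78.9 axis 79.8 len 19
```

>>> move_arm(plan=[[[-0.014, -0.016, 0.2, 0, 0, 0, 0.2], [0, 0, 0.22, 0, 0, 0, 0.2], [0, 0, 0.22, 0, 0, 0, 0.2], [0, 0, 0.22, 0, 0, 0, 0.2], [0, 0, 0.22, 0, 0, 0, 0.2], [0, 0, 0.22, 0, 0, 0, 0.2], [0, 0, 0.18, 0, 0, 0, 0.2], [0, 0, 0, 0, 0, 0, 0.2], [0, 0, 0, 0, 0, 0, 1], [0, 0, 0, 0, 0, 0, 1]]])

```text
time: 50.0
tool_pos: [0.5054, -0.3003, 0.0444]
tool_rot: [0.001, 0.467, 0.884, -0.0]
contact_force: [-0.3, -0.2, -0.1]
gripper_width: 0.497
grasp_force: 61.0
```

>>> move_arm(plan=[[[0, 0, 0, 0, 0, 0, 1], [0, 0, 0, 0, 0, 0, 1], [0, 0, 0, 0, 0, 0.6, 1], [0, 0, 0, 0, 0, 0.9, 1], [0, 0, 0, 0, 0, 0.9, 1], [0, 0, 0, 0, 0, 0.9, 1], [0, 0, 0, 0, 0, 0.9, 1], [0, 0, 0, 0, 0, 0.9, 1], [0, 0, 0, 0, 0, 0.9, 1], [0, 0, 0, 0, 0, 0.9, 1]]])

```text
time: 51.25
tool_pos: [0.506, -0.3002, 0.0444]
tool_rot: [0.002, 0.844, 0.536, 0.001]
contact_force: [0.9, -0.5, 3.8]
gripper_width: 0.502
grasp_force: 61.7
```

>>> move_arm(plan=[[[0, 0, 0, 0, 0, 0.93, 1], [0, 0, 0, 0, 0, 0.93, 1], [0, 0, 0, 0, 0, 0.93, 1], [0, 0, 0, 0, 0, 0.93, 1], [0, 0, 0, 0, 0, 0.93, 1], [0, 0, 0, 0, 0, 0.93, 1], [0, 0, 0, 0, 0, 0.93, 1], [0, 0, 0, 0, 0, 0.93, 1], [0, 0, 0, 0, 0, 0.93, 1], [0, 0, 0, 0, 0, 0, 1]]])

```text
time: 52.5
tool_pos: [0.5056, -0.3007, 0.0444]
tool_rot: [0.001, 0.998, -0.059, 0.001]
contact_force: [0.7, -1.1, 5.5]
gripper_width: 0.503
grasp_force: 61.6
```

>>> move_arm(plan=[[[0, 0, 0, 0, 0, 0, 1], [0, 0, 0, 0, 0, 0, 1], [0, 0, 0, 0, 0, 0, 0.2], [0, 0, 0, 0, 0, 0, 0.2], [0, 0, 0, 0, 0, 0, 0.2], [0, 0, -0.2, 0, 0, 0, 0.2], [0, 0, -0.3, 0, 0, 0, 0.2], [0, 0, -0.4, 0, 0, 0, 0], [0, 0, -0.4, 0, 0, 0, 0], [0, 0, -0.2, 0, 0, 0, 0]]])

```text
time: 53.75
tool_pos: [0.5053, -0.3, 0.2261]
tool_rot: [0.001, 0.998, -0.06, 0.002]
contact_force: [0.1, -0.5, -0.8]
gripper_width: 1.005
grasp_force: 0.0
```

Run:
```python
from h import *; from cans import *
f=grab('wrist'); lids(f); edge(f)
go(.4214,-.2963,.2,.6)
```

```text
c [ 0.4239 -0.2975] circ 0.4216,-0.2975 r 22.1 px 327,316 bar n=99 mean-dir 49.6 axis 39.4 len 20
c [ 0.5077 -0.2992] circ 0.5065,-0.2990 r 21.8 px 317,224 bar n=131 mean-dir -98.4 axis -92.0 len 20
c [ 0.5926 -0.2903] circ 0.5922,-0.2901 r 21.9 px 292,114 bar n=150 mean-dir 84.5 axis 82.2 len 20
reader top 24345 ((503.10235595703125, -396.868896484375), (60.46466064453125, 278.94403076171875), 88.69731140136719)
t=53.8 now [ 0.5063 -0.3008  0.229 ] phi -1.690 | wz 5.68 dx -0.430 dy 0.563 dz 0.242 j6end 1.93 | tiltfix wx 0.029 wy -0.049 | w 1.001 F [1.1 0.2 3.7] g 0
```

Can B now points at −92.0°, against a target of −91.3°. Next I'll do can C counter-clockwise so I don't have to unwind.

Run:
```python
from h import *
go(.592,-.2897,.2)
```

```text
t=53.8 now [ 0.5063 -0.3008  0.229 ] phi -1.690 | wz -0.00 dx 0.698 dy -0.176 dz 0.242 j6end 1.23 | tiltfix wx 0.029 wy -0.049 | w 1.001 F [1.1 0.2 3.7] g 0
```

>>> move_arm(plan=[[[0.23, -0.059, 0.06, 0, 0, 0, 0.2], [0.23, -0.059, 0.06, 0, 0, 0, 0.2], [0.238, -0.058, 0.06, 0, 0, 0, 0.2], [0, 0, 0.06, 0, 0, 0, 0.2], [0, 0, 0, 0, 0, 0, 0.2], [0, 0, 0, 0, 0, 0, 0.2], [0, 0, 0, 0, 0, 0, 0.2], [0, 0, 0, 0, 0, 0, 0.2], [0, 0, 0, 0, 0, 0, 0.2], [0, 0, 0, 0, 0, 0, 0.2]]])

```text
time: 55.05
tool_pos: [0.5901, -0.2885, 0.194]
tool_rot: [0.0, 0.998, -0.06, 0.0]
contact_force: [-0.2, -0.0, -0.8]
gripper_width: 0.802
grasp_force: 0.0
```

Run:
```python
from h import *; from cans import *
f=grab('wrist'); lids(f); edge(f)
go(.592,-.2897,.043)
```

```text
c [ 0.4288 -0.2974] circ 0.4226,-0.2970 r 22.0 px 352,415 bar n=103 mean-dir 76.4 axis 39.1 len 17
c [ 0.5091 -0.2991] circ 0.5066,-0.2991 r 22.2 px 345,334 bar n=138 mean-dir -104.7 axis -92.0 len 20
c [ 0.5938 -0.2903] circ 0.5924,-0.2900 r 22.0 px 321,233 bar n=146 mean-dir 89.3 axis 80.2 len 20
reader top 17743 ((502.7200927734375, -396.53521728515625), (60.199886322021484, 279.5986633300781), 88.6486587524414)
t=55.1 now [ 0.5901 -0.2885  0.194 ] phi -1.691 | wz -0.00 dx 0.017 dy 0.008 dz 1.258 j6end 1.24 | tiltfix wx 0.001 wy -0.001 | w 0.803 F [-0.3 -0.1  0.6] g 0
```

>>> move_arm(plan=[[[0.017, 0.008, 0.2, 0, 0, 0, 0.2], [0, 0, 0.2, 0, 0, 0, 0.2], [0, 0, 0.2, 0, 0, 0, 0.2], [0, 0, 0.22, 0, 0, 0, 0.2], [0, 0, 0.22, 0, 0, 0, 0.2], [0, 0, 0.21, 0, 0, 0, 0.2], [0, 0, 0, 0, 0, 0, 0.2], [0, 0, 0, 0, 0, 0, 0.2], [0, 0, 0, 0, 0, 0, 1], [0, 0, 0, 0, 0, 0, 1]]])

```text
time: 56.35
tool_pos: [0.5931, -0.2905, 0.0459]
tool_rot: [0.001, 0.998, -0.06, 0.001]
contact_force: [-0.6, -0.2, 4.3]
gripper_width: 0.496
grasp_force: 60.9
```

>>> move_arm(plan=[[[0, 0, 0, 0, 0, 0, 1], [0, 0, 0, 0, 0, 0, 1], [0, 0, 0, 0, 0, -0.6, 1], [0, 0, 0, 0, 0, -0.9, 1], [0, 0, 0, 0, 0, -0.9, 1], [0, 0, 0, 0, 0, -0.9, 1], [0, 0, 0, 0, 0, -0.9, 1], [0, 0, 0, 0, 0, -0.9, 1], [0, 0, 0, 0, 0, -0.9, 1], [0, 0, 0, 0, 0, -0.9, 1]]])

```text
time: 57.6
tool_pos: [0.5936, -0.2893, 0.0459]
tool_rot: [0.001, 0.896, 0.444, 0.002]
contact_force: [1.7, 2.5, 6.7]
gripper_width: 0.499
grasp_force: 61.4
```

>>> move_arm(plan=[[[0, 0, 0, 0, 0, -0.9, 1], [0, 0, 0, 0, 0, -0.9, 1], [0, 0, 0, 0, 0, -0.9, 1], [0, 0, 0, 0, 0, -0.9, 1], [0, 0, 0, 0, 0, -0.9, 1], [0, 0, 0, 0, 0, -0.9, 1], [0, 0, 0, 0, 0, -0.9, 1], [0, 0, 0, 0, 0, -0.9, 1], [0, 0, 0, 0, 0, -0.9, 1], [0, 0, 0, 0, 0, -0.9, 1]]])

```text
time: 58.85
tool_pos: [0.5926, -0.2897, 0.0458]
tool_rot: [0.0, 0.422, 0.906, 0.0]
contact_force: [-2.1, 2.2, 7.6]
gripper_width: 0.503
grasp_force: 61.7
```

>>> move_arm(plan=[[[0, 0, 0, 0, 0, -0.9, 1], [0, 0, 0, 0, 0, -0.9, 1], [0, 0, 0, 0, 0, -0.9, 1], [0, 0, 0, 0, 0, -0.9, 1], [0, 0, 0, 0, 0, -0.9, 1], [0, 0, 0, 0, 0, -0.9, 1], [0, 0, 0, 0, 0, -0.48, 1], [0, 0, 0, 0, 0, 0, 1], [0, 0, 0, 0, 0, 0, 1], [0, 0, 0, 0, 0, 0, 0.2]]])

```text
time: 60.1
tool_pos: [0.5922, -0.2897, 0.0442]
tool_rot: [0.0, -0.003, 1.0, -0.0]
contact_force: [-0.1, -0.0, -0.7]
gripper_width: 0.696
grasp_force: 0.0
```

>>> move_arm(plan=[[[0, 0, 0, 0, 0, 0, 0.2], [0, 0, 0, 0, 0, 0, 0.2], [0, 0, -0.2, 0, 0, 0, 0.2], [0, 0, -0.3, 0, 0, 0, 0.2], [0, 0, -0.4, 0, 0, 0, 0], [0, 0, -0.4, 0, 0, 0, 0], [0, 0, -0.1, 0, 0, 0, 0], [0, 0, 0, 0, 0, 0, 0], [0, 0, 0, 0, 0, 0, 0], [0, 0, 0, 0, 0, 0, 0]]])

```text
time: 61.35
tool_pos: [0.5911, -0.2891, 0.2092]
tool_rot: [-0.002, -0.003, 1.0, 0.001]
contact_force: [-0.7, 0.1, -0.2]
gripper_width: 0.998
grasp_force: 0.0
```

Run:
```python
from h import *; from cans import *
f=grab('wrist'); lids(f); edge(f)
go(.4217,-.2967,.18)
```

```text
c [ 0.4411 -0.2964] circ 0.4377,-0.2966 r 14.2 px 304,4 bar n=1 mean-dir 102.2 axis 102.2 len 12
c [ 0.5053 -0.2982] circ 0.5057,-0.2983 r 21.9 px 302,111 bar n=100 mean-dir -88.8 axis -92.6 len 20
c [ 0.5932 -0.288 ] circ 0.5945,-0.2881 r 21.9 px 316,234 bar n=132 mean-dir -82.6 axis -93.6 len 20
reader top 24763 ((539.5811767578125, -396.6681213378906), (60.06264877319336, 203.22055053710938), 88.75082397460938)
t=61.4 now [ 0.5913 -0.2892  0.2096] phi 1.577 | wz -0.00 dx 1.414 dy -0.054 dz 0.247 j6end -2.19 | tiltfix wx 0.012 wy -0.019 | w 1.000 F [0.1 0.1 0.3] g 0
```

>>> move_arm(plan=[[[0.28, -0.014, 0.05, 0, 0, 0, 0.2], [0.28, -0.014, 0.05, 0, 0, 0, 0.2], [0.28, -0.013, 0.05, 0, 0, 0, 0.2], [0.28, -0.013, 0.05, 0, 0, 0, 0.2], [0.294, 0, 0.05, 0, 0, 0, 0.2], [0, 0, 0, 0, 0, 0, 0.2], [0, 0, 0, 0, 0, 0, 0.2], [0, 0, 0, 0, 0, 0, 0.2], [0, 0, 0, 0, 0, 0, 0.2], [0, 0, 0, 0, 0, 0, 0.2]]])

```text
time: 62.65
tool_pos: [0.4228, -0.2971, 0.1819]
tool_rot: [0.0, -0.003, 1.0, 0.0]
contact_force: [-0.3, 0.3, -0.1]
gripper_width: 0.8
grasp_force: 0.0
```

Run:
```python
from h import *; from cans import *
f=grab('wrist'); lids(f); edge(f)
go(.4217,-.2967,.043)
```

```text
c [ 0.4192 -0.2965] circ 0.4205,-0.2967 r 21.9 px 316,237 bar n=144 mean-dir 33.6 axis 40.5 len 20
c [ 0.5025 -0.2981] circ 0.5050,-0.2983 r 22.2 px 313,342 bar n=131 mean-dir -78.2 axis -91.6 len 20
c [ 0.5803 -0.2889] circ 0.5905,-0.2885 r 21.4 px 324,423 bar n=5 mean-dir -3.4 axis -3.4 len 17
reader top 16709 ((500.80059814453125, -395.7668762207031), (59.8602409362793, 277.64276123046875), 88.6817398071289)
t=62.7 now [ 0.4227 -0.2971  0.1819] phi 1.577 | wz -0.00 dx 0.008 dy 0.003 dz 1.157 j6end -2.19 | tiltfix wx 0.000 wy 0.000 | w 0.800 F [ 0.8  0.6 -0.1] g 0
```

>>> move_arm(plan=[[[0.012, 0.003, 0.2, 0, 0, 0, 0.2], [0, 0, 0.2, 0, 0, 0, 0.2], [0, 0, 0.2, 0, 0, 0, 0.2], [0, 0, 0.2, 0, 0, 0, 0.2], [0, 0, 0.2, 0, 0, 0, 0.2], [0, 0, 0.15, 0, 0, 0, 0.2], [0, 0, 0, 0, 0, 0, 0.2], [0, 0, 0, 0, 0, 0, 0.2], [0, 0, 0, 0, 0, 0, 1], [0, 0, 0, 0, 0, 0, 1]]])

```text
time: 63.95
tool_pos: [0.4217, -0.2975, 0.0453]
tool_rot: [0.001, -0.003, 1.0, -0.001]
contact_force: [-0.1, 0.1, 3.9]
gripper_width: 0.502
grasp_force: 60.8
```

>>> move_arm(plan=[[[0, 0, 0, 0, 0, 0, 1], [0, 0, 0, 0, 0, 0, 1], [0, 0, 0, 0, 0, 0.6, 1], [0, 0, 0, 0, 0, 0.9, 1], [0, 0, 0, 0, 0, 0.9, 1], [0, 0, 0, 0, 0, 0.9, 1], [0, 0, 0, 0, 0, 0.9, 1], [0, 0, 0, 0, 0, 0.9, 1], [0, 0, 0, 0, 0, 0.9, 1], [0, 0, 0, 0, 0, 0.9, 1]]])

```text
time: 65.2
tool_pos: [0.4218, -0.2968, 0.0452]
tool_rot: [0.001, 0.494, 0.869, 0.0]
contact_force: [-1.4, 2.0, 7.8]
gripper_width: 0.503
grasp_force: 61.4
```

>>> move_arm(plan=[[[0, 0, 0, 0, 0, 0.93, 1], [0, 0, 0, 0, 0, 0.93, 1], [0, 0, 0, 0, 0, 0.93, 1], [0, 0, 0, 0, 0, 0.93, 1], [0, 0, 0, 0, 0, 0.93, 1], [0, 0, 0, 0, 0, 0.93, 1], [0, 0, 0, 0, 0, 0.93, 1], [0, 0, 0, 0, 0, 0.93, 1], [0, 0, 0, 0, 0, 0.91, 1], [0, 0, 0, 0, 0, 0, 1]]])

```text
time: 66.45
tool_pos: [0.4222, -0.2976, 0.0452]
tool_rot: [0.001, 0.909, 0.418, 0.001]
contact_force: [0.6, 0.2, 5.6]
gripper_width: 0.504
grasp_force: 61.0
```

>>> move_arm(plan=[[[0, 0, 0, 0, 0, 0, 1], [0, 0, 0, 0, 0, 0, 0.2], [0, 0, 0, 0, 0, 0, 0.2], [0, 0, 0, 0, 0, 0, 0.2], [0, 0, -0.2, 0, 0, 0, 0.2], [0, 0, -0.3, 0, 0, 0, 0.2], [0, 0, -0.4, 0, 0, 0, 0], [0, 0, -0.4, 0, 0, 0, 0], [0, 0, 0, 0, 0, 0, 0], [0, 0, 0, 0, 0, 0, 0]]])

```text
time: 67.7
tool_pos: [0.4206, -0.2965, 0.1991]
tool_rot: [-0.0, 0.909, 0.417, -0.0]
contact_force: [-0.2, -0.3, -0.6]
gripper_width: 0.999
grasp_force: 0.0
```

Run:
```python
from h import *; from cans import *
f=grab('wrist'); lids(f); edge(f)
go(.5,-.2,.25,1.57)
```

```text
c [ 0.4247 -0.2935] circ 0.4238,-0.2945 r 22.1 px 320,231 bar n=136 mean-dir -94.7 axis -101.6 len 20
c [ 0.5062 -0.2973] circ 0.5063,-0.2984 r 22.0 px 413,161 bar n=167 mean-dir -93.0 axis -92.4 len 20
c [ 0.5941 -0.2871] circ 0.5950,-0.2881 r 22.2 px 516,57 bar n=235 mean-dir -88.0 axis -91.6 len 20
reader top 25445 ((501.0527038574219, -396.0792236328125), (60.87352752685547, 275.5784606933594), 88.690673828125)
t=67.8 now [ 0.4203 -0.2961  0.1982] phi -0.711 | wz 5.74 dx 0.664 dy -0.802 dz -0.432 j6end 1.19 | tiltfix wx -0.019 wy -0.001 | w 0.997 F [ 1.1  0.  -0.2] g 0
```

```bash
cat > bar.py <<'E'
from h import *
def bars(f,z=.0835):
    g=cv2.cvtColor(f['pixels'],cv2.COLOR_BGR2GRAY).astype(np.float32); C=cloud(f)
    for c in((.422,-.296),(.5055,-.2985),(.593,-.2885)):
        near=(np.hypot(C[...,0]-c[0],C[...,1]-c[1])<.035)&(C[...,2]>.076)&(C[...,2]<.09)
        if near.sum()<60: continue
        (x,y),r=cv2.minEnclosingCircle((C[near][:,:2]*1000).astype(np.float32)); x/=1000;y/=1000
        k=np.arange(-19,19.01,.25)/1000; X,Y=np.meshgrid(k,k); X=X+x;Y=Y+y
        c4=np.stack([X,Y,np.full_like(X,z),np.ones_like(X)],-1)@f['view'].T; F=foc(f)
        u=f['cx']+F*c4[...,0]/c4[...,2]; v=f['cy']+F*c4[...,1]/c4[...,2]
        I=cv2.remap(g,u.astype(np.float32),v.astype(np.float32),cv2.INTER_CUBIC)
        R2=np.hypot(X-x,Y-y)<.0185
        med=np.median(I[R2]); m=(R2&(I<.55*med)).astype(np.uint8)
        n,l,S,_=cv2.connectedComponentsWithStats(m)
        if n<2: continue
        b=l==1+np.argmax(S[1:,4]); P=np.c_[X[b]-x,Y[b]-y]*1000
        (cx,cy),(w,h),a=cv2.minAreaRect(P.astype(np.float32))
        e=np.linalg.svd(P-P.mean(0),full_matrices=False)[2][0]; e*=np.sign(e@P.mean(0))
        # principal line's endpoints
        t=(P-P.mean(0))@e; A=P.mean(0)+e*t.min(); B=P.mean(0)+e*t.max()
        print(f'({x:.4f},{y:.4f}) r{r:.1f} med {med:.0f} bar {w:.1f}x{h:.1f} axis {np.degrees(np.arctan2(e[1],e[0])):.1f} mean {np.degrees(np.arctan2(*P.mean(0)[::-1])):.1f} ends {A.round(1)} {B.round(1)}')
E
python3 - <<'E'
from bar import *
bars(load('wrist')); print('top'); bars(grab('top'))
E
```

```text
(0.4238,-0.2945) r22.1 med 249 bar 17.9x4.5 axis -92.5 mean -93.7 ends [-0.2 -0.4] [ -1.  -18.3]
(0.5063,-0.2984) r22.0 med 156 bar 17.6x4.1 axis -92.0 mean -93.4 ends [-0.2 -0.7] [ -0.9 -18.3]
(0.5950,-0.2881) r22.2 med 242 bar 17.5x4.8 axis -91.4 mean -89.3 ends [ 0.3 -0.7] [ -0.1 -18.3]
top
(0.4242,-0.2961) r22.1 med 255 bar 18.8x2.8 axis -92.5 mean -92.8 ends [-0.   0.5] [ -0.8 -18.3]
(0.5071,-0.3002) r22.8 med 211 bar 18.6x4.4 axis -90.6 mean -95.0 ends [-0.6  0.3] [ -0.8 -18.3]
(0.5956,-0.2898) r21.9 med 255 bar 18.1x2.8 axis -92.2 mean -92.9 ends [-0.1 -0.2] [ -0.8 -18.3]
```

All three cans are within about 1° of −91.3°. I'll go over the button with the fingers shut and re-verify everything before pressing.

Run:
```python
from h import *
go(.4347,-.0278,.2)
```

```text
t=67.8 now [ 0.4201 -0.296   0.1977] phi -0.711 | wz -0.00 dx 1.773 dy -1.366 dz -0.019 j6end 0.65 | tiltfix wx -0.024 wy -0.001 | w 1.002 F [-0.7 -0.4 -0.2] g 0
```

>>> move_arm(plan=[[[0.25, -0.195, -0.02, 0, 0, 0, 1], [0.25, -0.195, 0, 0, 0, 0, 1], [0.25, -0.195, 0, 0, 0, 0, 1], [0.25, -0.195, 0, 0, 0, 0, 1], [0.25, -0.195, 0, 0, 0, 0, 1], [0.25, -0.195, 0, 0, 0, 0, 1], [0.25, -0.195, 0, 0, 0, 0, 1], [0, 0, 0, 0, 0, 0, 1], [0, 0, 0, 0, 0, 0, 1], [0, 0, 0, 0, 0, 0, 1]]])

```text
time: 69.05
tool_pos: [0.4337, -0.0315, 0.2017]
tool_rot: [-0.0, 0.909, 0.416, -0.0]
contact_force: [-0.4, -0.8, 0.6]
gripper_width: -0.0
grasp_force: 0.0
```

Run:
```python
from bar import *; from chk import chk
f=grab('wrist'); chk(f); t=grab('top'); chk(t); bars(t); go(.4347,-.0278,.035)
hsv=cv2.cvtColor(f['pixels'],cv2.COLOR_BGR2HSV); C=cloud(f)
m=(hsv[...,0]>40)&(hsv[...,0]<85)&(hsv[...,1]>90)&(np.hypot(C[...,0]-.435,C[...,1]+.028)<.04); P=C[m]; print('btn',m.sum(),np.median(P,0).round(4),P.min(0).round(3),P.max(0).round(3))
```

```text
y= 60 [' 15.9(0.8,1733)', ' 16.3(3.9,889)', ' 16.0(0.8,1305)', ' 15.9(0.8,150)']
y= 20 [' 16.0(0.8,1549)', ' 15.9(0.8,1650)', ' 16.0(0.8,1748)', ' 16.6(4.4,1100)']
y=-20 [' 15.9(0.7,1394)', ' 16.2(4.0,710)', ' 16.1(0.8,1553)', ' 16.0(0.8,1652)']
y=-60 [' 16.0(0.7,1263)', ' 16.1(0.7,1309)', ' 16.3(4.2,732)', ' 16.1(0.8,1194)']
y= 60 [' 15.6(1.7,199)', ' 15.7(4.2,103)', ' 15.3(1.9,187)', ' 15.2(2.2,191)']
y= 20 [' 15.9(1.6,191)', ' 15.6(1.8,198)', ' 15.0(2.5,195)', ' 16.0(4.5,117)']
y=-20 ['  -  ', '  -  ', ' 15.3(1.7,107)', ' 15.3(2.2,192)']
y=-60 ['  -  ', '  -  ', ' 16.1(3.9,45)', ' 15.7(1.8,165)']
(0.4243,-0.2960) r22.1 med 255 bar 18.6x2.6 axis -92.6 mean -93.0 ends [-0.   0.3] [ -0.9 -18.3]
(0.5068,-0.3001) r22.3 med 255 bar 18.4x3.0 axis -92.8 mean -93.5 ends [-0.1  0. ] [ -1.  -18.3]
(0.5958,-0.2899) r22.6 med 255 bar 18.1x2.8 axis -92.3 mean -94.5 ends [-0.4 -0.2] [ -1.1 -18.3]
t=69.2 now [ 0.4338 -0.0315  0.202 ] phi -0.712 | wz -0.00 dx 0.028 dy -0.015 dz 1.392 j6end 0.65 | tiltfix wx -0.003 wy 0.002 | w -0.001 F [-0.1 -0.1 -0.8] g 0
btn 900 [ 0.4328 -0.0263  0.0217] [ 0.417 -0.042  0.015] [ 0.448 -0.012  0.025]
```

>>> move_arm(plan=[[[0.022, -0.031, 0.2, 0, 0, 0, 1], [0, 0, 0.25, 0, 0, 0, 1], [0, 0, 0.25, 0, 0, 0, 1], [0, 0, 0.25, 0, 0, 0, 1], [0, 0, 0.2, 0, 0, 0, 1], [0, 0, 0.15, 0, 0, 0, 1], [0, 0, 0.1, 0, 0, 0, 1], [0, 0, 0, 0, 0, 0, 1], [0, 0, 0, 0, 0, 0, 1], [0, 0, 0, 0, 0, 0, 1]]])

```text
time: 70.4
tool_pos: [0.4336, -0.0265, 0.0353]
tool_rot: [0.001, 0.909, 0.417, 0.001]
contact_force: [0.7, -0.0, 0.0]
gripper_width: 0.001
grasp_force: 0.0
```

>>> move_arm(plan=[[[0, 0, 0.01, 0, 0, 0, 1], [0, 0, 0.01, 0, 0, 0, 1], [0, 0, 0.01, 0, 0, 0, 1], [0, 0, 0.01, 0, 0, 0, 1], [0, 0, 0.01, 0, 0, 0, 1], [0, 0, 0.01, 0, 0, 0, 1], [0, 0, 0.01, 0, 0, 0, 1], [0, 0, 0, 0, 0, 0, 1], [0, 0, 0, 0, 0, 0, 1], [0, 0, 0, 0, 0, 0, 1]]])

```text
time: 71.65
tool_pos: [0.4328, -0.0263, 0.0259]
tool_rot: [0.0, 0.909, 0.417, 0.0]
contact_force: [0.0, 0.4, 0.6]
gripper_width: 0.003
grasp_force: 0.0
```

>>> move_arm(plan=[[[0, 0, 0.01, 0, 0, 0, 1], [0, 0, 0.01, 0, 0, 0, 1], [0, 0, 0.01, 0, 0, 0, 1], [0, 0, 0.01, 0, 0, 0, 1], [0, 0, 0.01, 0, 0, 0, 1], [0, 0, 0, 0, 0, 0, 1], [0, 0, 0, 0, 0, 0, 1], [0, 0, 0, 0, 0, 0, 1], [0, 0, 0, 0, 0, 0, 1], [0, 0, 0, 0, 0, 0, 1]]])

```text
time: 72.9
tool_pos: [0.4328, -0.0263, 0.0199]
tool_rot: [-0.0, 0.909, 0.417, -0.0]
contact_force: [-1.6, -0.2, 1.8]
gripper_width: -0.0
grasp_force: 1.3
```

>>> move_arm(plan=[[[0, 0, 0.01, 0, 0, 0, 1], [0, 0, 0.01, 0, 0, 0, 1], [0, 0, 0.01, 0, 0, 0, 1], [0, 0, 0.008, 0, 0, 0, 1], [0, 0, 0, 0, 0, 0, 1], [0, 0, 0, 0, 0, 0, 1], [0, 0, 0, 0, 0, 0, 1], [0, 0, 0, 0, 0, 0, 1], [0, 0, 0, 0, 0, 0, 1], [0, 0, 0, 0, 0, 0, 1]]])

```text
time: 74.15
tool_pos: [0.4329, -0.0264, 0.0159]
tool_rot: [-0.0, 0.909, 0.417, -0.0]
contact_force: [-3.8, 1.0, 9.9]
gripper_width: 0.003
grasp_force: 4.5
```

Contact began near 22 mm and the button bottomed at 16 mm with 10 N, so it is fully down. Releasing and retreating.

>>> move_arm(plan=[[[0, 0, -0.05, 0, 0, 0, 1], [0, 0, -0.1, 0, 0, 0, 1], [0, 0, -0.3, 0, 0, 0, 1], [0, 0, -0.4, 0, 0, 0, 1], [0, 0, -0.4, 0, 0, 0, 1], [0, 0, -0.3, 0, 0, 0, 1], [0, 0, 0, 0, 0, 0, 1], [0, 0, 0, 0, 0, 0, 1], [0, 0, 0, 0, 0, 0, 1], [0, 0, 0, 0, 0, 0, 1]]])

```text
time: 75.4
tool_pos: [0.4321, -0.0262, 0.1998]
tool_rot: [-0.001, 0.909, 0.417, -0.001]
contact_force: [-1.2, 1.3, 0.9]
gripper_width: 0.003
grasp_force: 0.0
```

Run:
```python
from bar import *; from chk import chk
f=grab('wrist'); chk(f); t=grab('top'); bars(t)
hsv=cv2.cvtColor(f['pixels'],cv2.COLOR_BGR2HSV); C=cloud(f)
m=(hsv[...,0]>40)&(hsv[...,0]<85)&(hsv[...,1]>90)&(np.hypot(C[...,0]-.435,C[...,1]+.028)<.04); print('btn',np.median(C[m],0).round(4)); print(st()[1],st()[0]['contact_force'])
```

```text
y= 60 [' 15.9(0.8,1744)', ' 16.2(3.8,878)', ' 16.0(0.8,1448)', ' 16.0(0.8,263)']
y= 20 [' 16.0(0.8,1565)', ' 16.0(0.8,1653)', ' 16.0(0.8,1748)', ' 16.6(4.4,1109)']
y=-20 [' 15.9(0.7,1399)', ' 16.4(4.0,733)', ' 16.0(0.8,1549)', ' 16.1(0.8,1653)']
y=-60 [' 16.0(0.7,1271)', ' 16.0(0.8,1301)', ' 16.5(4.2,737)', ' 16.1(0.8,1205)']
(0.4242,-0.2961) r22.2 med 255 bar 18.6x2.8 axis -92.6 mean -92.1 ends [0.1 0.3] [ -0.8 -18.3]
(0.5072,-0.3000) r22.0 med 255 bar 18.4x3.0 axis -92.6 mean -96.1 ends [-0.6  0. ] [ -1.4 -18.3]
(0.5956,-0.2897) r22.5 med 255 bar 18.1x2.8 axis -92.3 mean -93.0 ends [-0.1 -0.3] [ -0.8 -18.3]
btn [ 0.433  -0.0261  0.0217]
[ 0.43240062 -0.02625921  0.20038125] [-0.26494801  1.0079492   0.6212443 ]
```

```bash
python3 -c "
from plant import manip
print(manip.job_done())"
```

```text
the job is handed in; nothing more can be done
None
```

The job is handed in at about 75 s of robot time: all four brackets read flush with the rim in every cell, all three cans' marks face the window to within about 1–2°, and the start button was then pressed fully down and let go.

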